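Set out the drug vials in their stands

TASK

Get the drugs ready for the next animal: stand each of the four amber glass vials upright in the round steel vial stand of its own size, the smallest vial in the smallest stand and so on up to the largest in the largest, flat on the floor of the well. Set the glass down gently without dropping it, tipping it or knocking vials together, and leave the white jar and the slim white bottle standing where they are.

Things in the scene. Friction and masses are not known exactly. Their poses are not given: they have to be found in the camera images.
- vial_a: the smallest vial: upright amber glass drug vial with a paper label and an aluminium crimp cap, 22 mm in diameter, 48 mm tall, the straight side reaching 33 mm up before the shoulder; loose, 25 g give or take a fifth. Origin: centre of its underside, z up.
- vial_b: the second smallest vial: upright amber glass drug vial with a paper label and an aluminium crimp cap, 34 mm in diameter, 62 mm tall, the straight side reaching 42 mm up before the shoulder; loose, 60 g give or take a fifth. Origin: centre of its underside, z up.
- vial_c: the second largest vial: upright amber glass drug vial with a paper label and an aluminium crimp cap, 46 mm in diameter, 76 mm tall, the straight side reaching 52 mm up before the shoulder; loose, 130 g give or take a fifth. Origin: centre of its underside, z up.
- vial_d: the largest vial: upright amber glass drug vial with a paper label and an aluminium crimp cap, 58 mm in diameter, 96 mm tall, the straight side reaching 66 mm up before the shoulder; loose, 240 g give or take a fifth. Origin: centre of its underside, z up.
- stand_a: the smallest vial stand: a low round steel dish fixed to the table, outside diameter 48 mm, 14 mm high, wall 5 mm, so its well is 38 mm wide and 9 mm deep, with a flat floor 5 mm above the table. Origin: centre of its underside (at table height), z up.
- stand_b: the second smallest vial stand: a low round steel dish fixed to the table, outside diameter 61 mm, 14 mm high, wall 5 mm, so its well is 51 mm wide and 9 mm deep, with a flat floor 5 mm above the table. Origin: centre of its underside (at table height), z up.
- stand_c: the second largest vial stand: a low round steel dish fixed to the table, outside diameter 74 mm, 14 mm high, wall 5 mm, so its well is 64 mm wide and 9 mm deep, with a flat floor 5 mm above the table. Origin: centre of its underside (at table height), z up.
- stand_d: the largest vial stand: a low round steel dish fixed to the table, outside diameter 88 mm, 14 mm high, wall 5 mm, so its well is 78 mm wide and 9 mm deep, with a flat floor 5 mm above the table. Origin: centre of its underside (at table height), z up.
- jar: bystander, not a vial: white plastic jar with a white screw lid, 42 mm in diameter, 50 mm tall, loose. Origin: centre of its underside.
- dropper: bystander, not a vial: slim white plastic bottle with a narrow neck, a white cap and a paper label, 36 mm in diameter, 80 mm tall, loose. Origin: centre of its underside.
Things that resemble listed ones, but are neither listed nor needed, are in the scene too. What is shaped like the vial_c but red is not meant.

How it is judged:
At the end, for the whole second after the job is handed in: Each vial stands upright (within 6 degrees) in the well of the stand of its own size rank, centres within 12 mm, its underside on the floor of the well (less than 4 mm above it), released and at rest; the jar and the slim bottle stand within 30 mm of where they began (horizontal distance between vial_a and stand_a below 0.012 m and z of vial_a in the frame of stand_a below 0.009 m and angle between each of vial_a, vial_b, vial_c, vial_d, jar, dropper's own z axis and vertical below 0.1 rad and linear speed of each of vial_a, vial_b, vial_c, vial_d below 0.02 m/s and angular speed of each of vial_a, vial_b, vial_c, vial_d below 0.2 rad/s and contact force between each of vial_a, vial_b, vial_c, vial_d and the fingers below 0.1 N and horizontal distance between vial_b and stand_b below 0.012 m and z of vial_b in the frame of stand_b below 0.009 m and horizontal distance between vial_c and stand_c below 0.012 m and z of vial_c in the frame of stand_c below 0.009 m and horizontal distance between vial_d and stand_d below 0.012 m and z of vial_d in the frame of stand_d below 0.009 m and distance of each of jar, dropper from where it was at the start of the episode below 0.03 m); the robot touches nothing.
It fails at once if a vial is tipped by more than about 35 degrees (angle between any of vial_a, vial_b, vial_c, vial_d's own z axis and vertical above 0.6 rad).
It fails at once if a vial is rammed (more than 60 N) onto a stand (contact force between any of vial_a, vial_b, vial_c, vial_d and stand_a above 60 N or contact force between any of vial_a, vial_b, vial_c, vial_d and stand_b above 60 N or contact force between any of vial_a, vial_b, vial_c, vial_d and stand_c above 60 N or contact force between any of vial_a, vial_b, vial_c, vial_d and stand_d above 60 N).
It fails at once if a vial is let fall (moves faster than 0.6 m/s, a fall of about 18 mm, while the fingers are not on it) ((linear speed of vial_a above 0.6 m/s and contact force between vial_a and the fingers below 0.05 N) or (linear speed of vial_b above 0.6 m/s and contact force between vial_b and the fingers below 0.05 N) or (linear speed of vial_c above 0.6 m/s and contact force between vial_c and the fingers below 0.05 N) or (linear speed of vial_d above 0.6 m/s and contact force between vial_d and the fingers below 0.05 N)).
It fails at once if two vials are knocked together (more than 20 N) (contact force between vial_a and vial_b above 20 N or contact force between any of vial_a, vial_b and vial_c above 20 N or contact force between any of vial_a, vial_b, vial_c and vial_d above 20 N).
It fails at once if the white jar or the slim bottle is knocked over or shifted by more than 30 mm (distance of any of jar, dropper from where it was at the start of the episode above 0.03 m or angle between any of jar, dropper's own z axis and vertical above 0.5 rad).
It also fails if it takes over 128 s, if anything falls off the work surface, if the arm or the gripper's body presses on something with over 40 N, if the wrist force passes 120 N, or if a joint passes its speed limit or range.

ROBOT

A 7-joint arm with a two-finger parallel gripper is mounted at the origin on the work surface. World frame = base frame: x ahead of the robot, y to its left, z up, the work surface at z = 0. Lengths are in m, angles in rad, forces in N, time in s.
With the tool pointing down it reaches from about 0.425 to 1.025 m from the base axis. Payload 9.4 kg.
Tool frame: the origin (TCP) lies on the front face of the gripper's body, between the roots of the fingers; the fingertips stand 84 mm ahead of it and the grasp point (between the pads) lies 65 mm ahead of it; x points along the fingers, y is the direction in which the jaws open and shut, and the axes are right-handed (so a half turn about x gives the same grasp; the last joint's range is limited). The gripper opens to 93 mm and grips with 3 to 60 N. Pads are 15 mm wide; open, the fingers measure 128 mm over their backs; the gripper's body (75 mm by 188 mm) begins 65 mm behind the grasp point.
Start: joints at [1.032, 0.599, -0.003, 1.599, 0.002, 0.943, -0.08], TCP at [0.323, -0.649, 0.303] pointing down, gripper open.
Joint ranges: [-2.57, 2.57], [-0.35, 1.97], [-1.29, 1.29], [0.11, 2.56], [-1.05, 4.19], [0.11, 1.86], [-2.63, 2.63]. Speed limits (rad/s): [2.22, 2.22, 3.01, 3.01, 3.14, 3.14, 3.14].

INTERFACE

Orientations are given as a unit quaternion [w, x, y, z].
In Python, from station import state, camera, job_done gives the robot as it stands. The module is installed in compiled form; this text tells all that it offers.
- The arm moves only by the shell command python3 -m handwheel 'ROWS'. ROWS is JSON, one flat list of numbers, 7 for each row, row after row: the shift along the tool's x, y, z in units of 0.75 m (1.0 is 0.75 m), then the turn, a rotation vector about the tool's x, y, z in units of 0.5 rad (1.0 is 0.5 rad), then the gripper command: -1 is fully open, 1 is shut, values between are in proportion. In form: [tx, ty, tz, wx, wy, wz, grip, tx, ty, tz, wx, wy, wz, grip, ...]. A call has 1 to 20 rows; each row shifts and turns the pose as measured when the row begins, along the tool's axes as they then stand; what a row does not reach is not made up. A row lasts 1/10 s, in which the tool goes at most 50 mm and 8.59 degrees, less where a joint would pass 70% of its speed; a pose out of reach is approached as far as the arm can. A call with a number of a shift or a turn outside -1 to 1 is refused whole. A call with a gripper value outside its range is refused whole. The fingers move at their own pace and stop on an object; the grip force is fixed at half the most. Time passes only in rows, so rows that do not move let the fingers close. It gives the time, the measured TCP pose, the force and the opening at its end, in the units of the state.
- state(): the state, without advancing time (a new reading comes with each control period).
- camera(name): name is "side" or "top"; returns a dict with "img" (480x640x3 uint8, blue, green, red), "vfov" (degrees; the focal length in pixels is half the picture's height over the tangent of half this angle, whatever the lens; pixels are square), "cx", "cy" (the principal point, pixels), "T" (4x4, takes a point from camera to world coordinates). Camera axes: x right, y up, looking along -z (the intrinsics and any distortion apply to the point x, -y, -z); pixel columns grow to the right and rows downward; lengths in m; the calibration is good to about 2 mm. A picture is of the moment at which its call begins. There is no depth.
- job_done(): hands the job in, once; it reports no verdict.
The state is a dict: "time_s": time; "q": joint angles; "dq": joint speeds; "joint_torque": joint torques, N m; "position": TCP position; "tool_rot": TCP orientation; "wrist_force": force on the tool from outside, world axes, zero at the start; "ft_torque": the same for the moment, N m; "finger_gap": finger opening in m.
Only numpy, scipy, OpenCV 4.12 (cv2) and the standard library are available. Lean on these libraries where they do the work, as an engineer would, in place of code of your own. Each camera call takes 0.05 s, during which the arm holds its last target.

## Working session

There is one attempt and no reset: what is moved stays moved. The work goes in short steps, Python scripts to look and compute and a shell command to move; the robot and the scene stay as the last step left them, time stands still between calls to the robot, and variables do not carry over. Pictures are saved under pics/ and viewed, and the job is handed in when it is done.

```bash
mkdir -p pics
python3 - <<'E'
from station import state,camera
import cv2
s=state();print({k:s[k] for k in ['time_s','position','tool_rot','wrist_force','finger_gap']})
for n in ['top','side']:
    c=camera(n);cv2.imwrite(f'pics/{n}0.png',c['img']);print(n,{k:v for k,v in c.items() if k!='img'})
E
```

```text
{'time_s': 0.0, 'position': array([ 0.32287237, -0.64874217,  0.30186372]), 'tool_rot': array([-0.16132492, -0.68816911, -0.16235936,  0.68850344]), 'wrist_force': array([ 0.37548179, -0.33202774, -0.56446393]), 'finger_gap': 0.09326072722650629}
top {'vfov': 42.69780101421051, 'cx': 316.5941644630484, 'cy': 248.91209169404874, 'T': array([[ 0.0210566 ,  0.99402759, -0.10707837,  0.28760443],
       [-0.99976249,  0.02153723,  0.00333408,  0.00552177],
       [ 0.00562034,  0.10698274,  0.99424499,  1.55517594],
       [ 0.        ,  0.        ,  0.        ,  1.        ]])}
side {'vfov': 49.324936345045764, 'cx': 319.98211679599035, 'cy': 242.76713058194525, 'T': array([[ 0.69237108,  0.48630761, -0.53303583, -0.09743101],
       [-0.72150256,  0.45893695, -0.51846979, -0.56738326],
       [-0.00750596,  0.74356021,  0.66862686,  0.78165585],
       [ 0.        ,  0.        ,  0.        ,  1.        ]])}
```

View pics/top0.png

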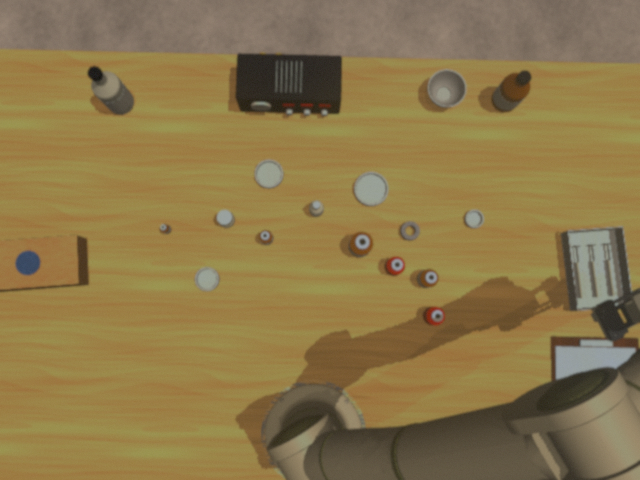

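View pics/side0.png

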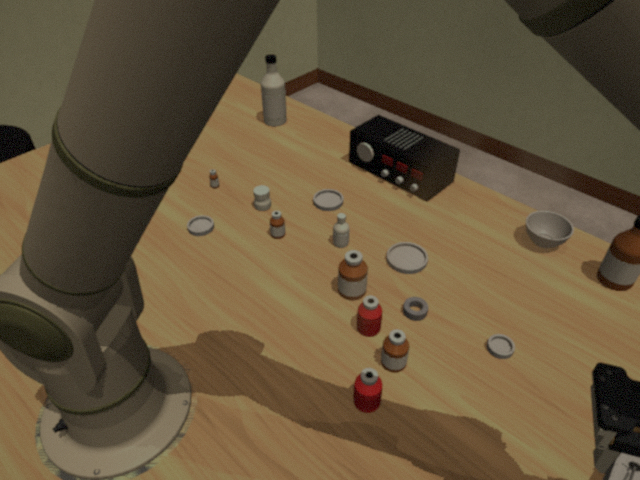

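Run:
```python
import cv2,numpy as np
t=cv2.imread('pics/top0.png');s=cv2.imread('pics/side0.png')
cv2.imwrite('pics/t1.png',cv2.resize(t[150:300,150:290],None,fx=4,fy=4,interpolation=cv2.INTER_CUBIC)[:600])
cv2.imwrite('pics/t2.png',cv2.resize(t[160:335,320:500],None,fx=3.4,fy=3.4,interpolation=cv2.INTER_CUBIC)[:600])
cv2.imwrite('pics/s2.png',cv2.resize(s[220:420,320:540],None,fx=3,fy=3,interpolation=cv2.INTER_CUBIC)[:600])
```

```text
(no output)
```

View pics/t1.png

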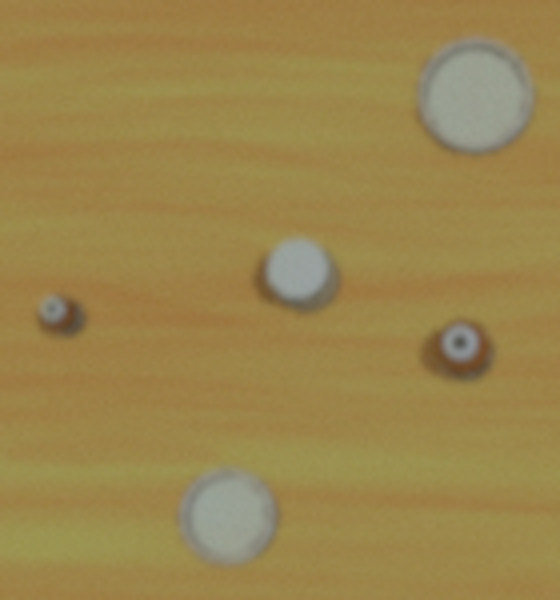

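View pics/t2.png

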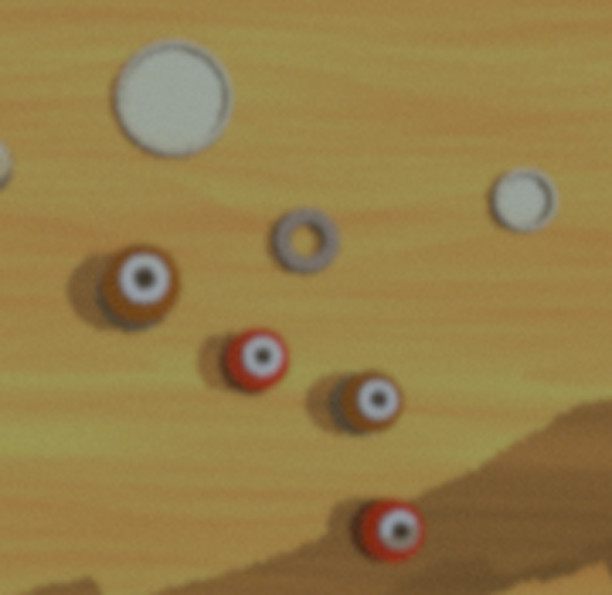

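View pics/s2.png

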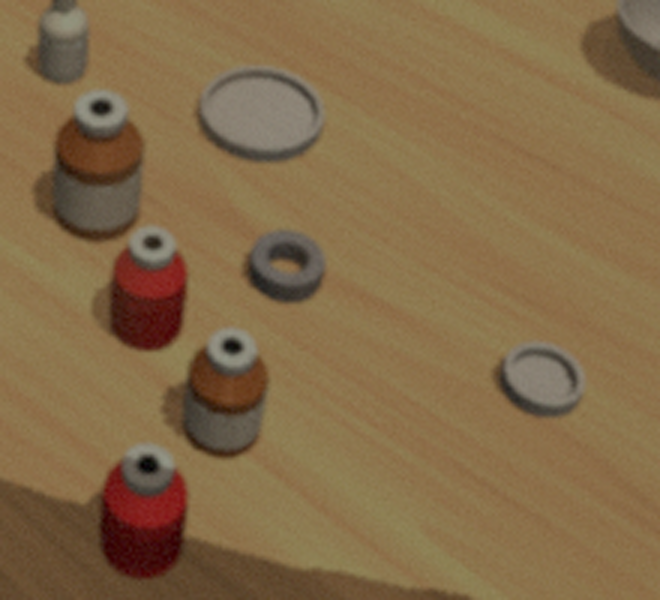

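```bash
cat > h.py <<'E'
import numpy as np,cv2
C={'top':dict(v=42.69780101421051,cx=316.5941644630484,cy=248.91209169404874,T=np.array([[0.0210566,0.99402759,-0.10707837,0.28760443],[-0.99976249,0.02153723,0.00333408,0.00552177],[0.00562034,0.10698274,0.99424499,1.55517594],[0,0,0,1]])),
'side':dict(v=49.324936345045764,cx=319.98211679599035,cy=242.76713058194525,T=np.array([[0.69237108,0.48630761,-0.53303583,-0.09743101],[-0.72150256,0.45893695,-0.51846979,-0.56738326],[-0.00750596,0.74356021,0.66862686,0.78165585],[0,0,0,1]]))}
def ray(n,p,z):
    c=C[n];f=240/np.tan(np.radians(c['v']/2))
    d=c['T'][:3,:3]@np.array([(p[0]-c['cx'])/f,-(p[1]-c['cy'])/f,-1]);o=c['T'][:3,3]
    return (o+d*(z-o[2])/d[2])
def proj(n,X):
    c=C[n];f=240/np.tan(np.radians(c['v']/2))
    x=c['T'][:3,:3].T@(np.array(X)-c['T'][:3,3]);return np.array([c['cx']+f*x[0]/-x[2],c['cy']+f*-x[1]/-x[2]])
E
python3 - <<'E'
from h import *
import cv2
P=dict(a=((163.25,227.5),.048),b=((265,235.75),.062),c=((431.2,277.6),.076),d=((362.35,242.05),.096),
sa=((473.8,218.8),.014),sb=((207.25,279),.014),sc=((269,174.25),.014),sd=((370.9,189.1),.014),jar=((224.5,217.25),.05),drop=((316.5,207),.08),r1=((397,264.7),.076),r2=((437.6,316.2),.076))
im=cv2.imread('pics/side0.png');im=cv2.resize(im,None,fx=3,fy=3,interpolation=cv2.INTER_CUBIC)
for k,(p,z) in P.items():
    X=ray('top',p,z);q=proj('side',X);print(k,X.round(4),q.round(1))
    cv2.drawMarker(im,tuple((q*3+1).astype(int)),(0,255,0),0,12,1)
cv2.imwrite('pics/s3.png',im[450:1050,540:1140]);cv2.imwrite('pics/s4.png',im[690:1290,960:1620])
E
```

```text
a [0.495 0.381 0.048] [211.8 171.2]
b [0.4781 0.1276 0.062 ] [275.6 213.8]
c [ 0.3833 -0.2774  0.076 ] [396.7 336.7]
d [ 0.4636 -0.1085  0.096 ] [352.8 256.6]
sa [ 0.5392 -0.3975  0.014 ] [500.  344.6]
sb [0.3717 0.273  0.014 ] [199.8 224. ]
sc [0.6429 0.1261 0.014 ] [327.4 198.4]
sd [ 0.6101 -0.135   0.014 ] [406.1 256. ]
jar [0.5236 0.2302 0.05  ] [260.7 190.2]
drop [0.5491 0.003  0.08  ] [339.5 217.1]
r1 [ 0.4127 -0.1946  0.076 ] [370.  301.6]
r2 [ 0.291  -0.2929  0.076 ] [368.5 376.3]
```

View pics/s3.png

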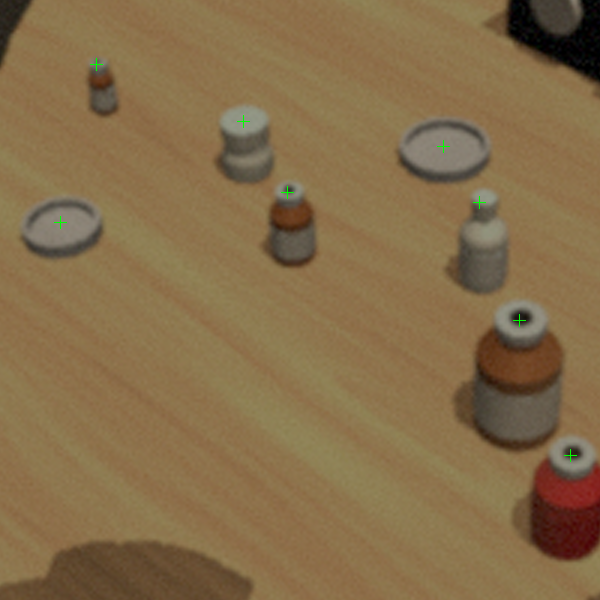

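View pics/s4.png

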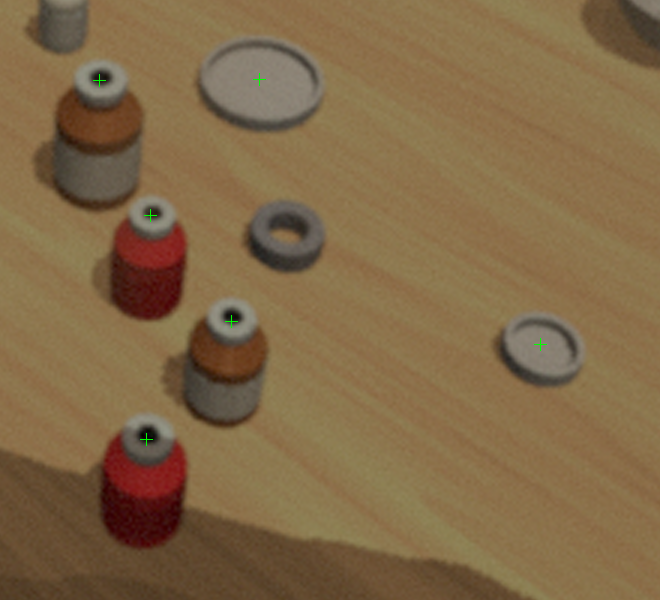

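```bash
cat > g.py <<'E'
import sys,numpy as np
from scipy.spatial.transform import Rotation as R
from station import state
s=state();p=np.array(s['position']);q=s['tool_rot'];r=R.from_quat([q[1],q[2],q[3],q[0]])
m=r.as_matrix();yaw=np.degrees(np.arctan2(m[1,1],m[0,1]))
print('t',round(s['time_s'],2),'p',p.round(4),'jaw yaw',yaw.round(1),'xdown',m[:,0].round(3),'gap',round(s['finger_gap'],4),'F',np.round(s['wrist_force'],1),'q1,7',np.round([s['q'][0],s['q'][6]],2))
if len(sys.argv)>3:
    X=np.array([float(v) for v in sys.argv[1:4]])
    a=np.radians(float(sys.argv[4]) if len(sys.argv)>4 else yaw)
    x=np.array([0,0,-1.]);y=np.array([np.cos(a),np.sin(a),0]);t=R.from_matrix(np.stack([x,y,np.cross(x,y)],1))
    d=X-p;n=max(1,np.linalg.norm(d))
    print('world d',d.round(4),'tool units',(m.T@d/.75).round(4),'turn units',((r.inv()*t).as_rotvec()/.5).round(3))
E
python3 g.py 0.4636 -0.1085 0.25 -30
python3 - <<'E'
from h import *
for k,p,z in [('sa',(500.3,345.7),.014),('sb',(200.7,224.7),.014),('sc',(328.3,199),.014),('sd',(407.3,257.3),.014),('a',(212.7,171),.048),('b',(276.2,213.5),.062),('c',(397.3,336),.076),('d',(353.5,256.2),.096)]: print(k,ray('side',p,z).round(4))
E
```

```text
t 0.1 p [ 0.3229 -0.6488  0.3019] jaw yaw -63.5 xdown [-0.001  0.001 -1.   ] gap 0.0929 F [ 0.  -0.8  0.3] q1,7 [ 1.03 -0.08]
world d [ 0.1407  0.5403 -0.0519] tool units [ 0.07   -0.5612 -0.489 ] turn units [-1.171e+00 -1.000e-03  3.000e-03]
sa [ 0.5374 -0.3991  0.014 ]
sb [0.3717 0.2694 0.014 ]
sc [0.6427 0.123  0.014 ]
sd [ 0.6087 -0.1392  0.014 ]
a [0.4969 0.38   0.048 ]
b [0.4796 0.1273 0.062 ]
c [ 0.3851 -0.2773  0.076 ]
d [ 0.4654 -0.1087  0.096 ]
```

Candidates (top image): the amber vials are d (360,244), c (428,278), b (265,237) and a (165,229). Look-alikes are the red vials (395,266) and (434,316), the amber bottle (510,90), the grey ring (409,231), the jar (224,217) and the slim bottle (316,207). The stands are d (370,189), c (269,174), b (207,279) and a (473,218). The crop confirms d is the widest amber vial, so I'll take it first.

```bash
python3 -m handwheel '[0,0,0,-0.24,0,0,-1, 0,0,0,-0.24,0,0,-1, 0,0,0,-0.24,0,0,-1, 0,0,0,-0.24,0,0,-1, 0,0,0,-0.24,0,0,-1, 0,0,0,0,0,0,-1]'; python3 g.py 0.4645 -0.1085 0.25 -30
```

```text
time_s: 0.7
position: [0.3225, -0.6475, 0.2988]
tool_rot: [-0.363, -0.605, -0.368, 0.606]
wrist_force: [0.4, 1.0, 0.8]
finger_gap: 0.0929
t 0.7 p [ 0.3225 -0.6475  0.2988] jaw yaw -27.8 xdown [-0.004  0.006 -1.   ] gap 0.0929 F [0.4 1.  0.8] q1,7 [1.14 0.44]
world d [ 0.142   0.539  -0.0488] tool units [ 0.0686 -0.1676 -0.7237] turn units [ 0.076 -0.007  0.012]
```

```bash
python3 -m handwheel '[0.004,-0.01,-0.045,0,0,0,-1, 0.004,-0.01,-0.045,0,0,0,-1, 0.004,-0.01,-0.045,0,0,0,-1, 0.004,-0.01,-0.045,0,0,0,-1, 0.004,-0.01,-0.045,0,0,0,-1, 0.004,-0.01,-0.045,0,0,0,-1, 0.004,-0.01,-0.045,0,0,0,-1, 0.004,-0.01,-0.045,0,0,0,-1, 0.004,-0.01,-0.045,0,0,0,-1, 0.004,-0.01,-0.045,0,0,0,-1, 0.004,-0.01,-0.045,0,0,0,-1, 0.004,-0.01,-0.045,0,0,0,-1, 0.004,-0.01,-0.045,0,0,0,-1, 0.004,-0.01,-0.045,0,0,0,-1, 0,0,0,0,0,0,-1]'; python3 g.py 0.4645 -0.1085 0.25 -30
```

```text
time_s: 2.2
position: [0.4661, -0.168, 0.255]
tool_rot: [0.342, 0.618, 0.348, -0.617]
wrist_force: [-0.1, 0.2, -0.0]
finger_gap: 0.0931
t 2.2 p [ 0.4661 -0.168   0.255 ] jaw yaw -31.7 xdown [-0.004  0.008 -1.   ] gap 0.0931 F [-0.1  0.2 -0. ] q1,7 [ 0.38 -0.45]
world d [-0.0016  0.0595 -0.005 ] tool units [ 0.0072 -0.0434 -0.0664] turn units [-0.058 -0.009  0.014]
```

```bash
python3 -m handwheel '[0.003,-0.02,-0.033,-0.02,0,0.005,-1, 0.002,-0.02,-0.033,-0.02,-0.005,0.005,-1, 0,0,0,0,0,0,-1, 0,0,0,0,0,0,-1]'; python3 g.py 0.4645 -0.1085 0.2 -30
```

```text
time_s: 2.6
position: [0.4666, -0.1092, 0.2514]
tool_rot: [0.346, 0.616, 0.348, -0.616]
wrist_force: [0.6, -0.2, -0.8]
finger_gap: 0.0932
t 2.6 p [ 0.4666 -0.1092  0.2514] jaw yaw -31.2 xdown [-0.001  0.002 -1.   ] gap 0.0932 F [ 0.6 -0.2 -0.8] q1,7 [ 0.25 -0.57]
world d [-0.0021  0.0007 -0.0514] tool units [ 0.0685 -0.0027  0.0007] turn units [-0.042 -0.003  0.003]
```

```bash
python3 -m handwheel '[0.033,-0.002,0,0,0,0,-1, 0.033,-0.001,0.001,0,0,0,-1, 0,0,0,0,0,0,-1]'; python3 g.py 0.4645 -0.1085 0.114
cat > pic.py <<'E'
import sys,cv2
from station import camera
n,name,x0,y0,x1,y1=sys.argv[1:3]+[int(v) for v in sys.argv[3:7]]
i=camera(n)['img'][y0:y1,x0:x1];f=min(700/(x1-x0),580/(y1-y0));cv2.imwrite(f'pics/{name}.png',cv2.resize(i,None,fx=f,fy=f,interpolation=cv2.INTER_CUBIC));print('scale',f)
E
python3 pic.py side d1 280 180 460 330
```

```text
time_s: 2.9
position: [0.4649, -0.1122, 0.2017]
tool_rot: [0.345, 0.618, 0.344, -0.617]
wrist_force: [0.3, 0.2, -0.4]
finger_gap: 0.0931
t 2.9 p [ 0.4649 -0.1122  0.2017] jaw yaw -31.7 xdown [ 0.003  0.    -1.   ] gap 0.0931 F [ 0.3  0.2 -0.4] q1,7 [ 0.23 -0.61]
world d [-0.0004  0.0037 -0.0877] tool units [ 0.117  -0.0032 -0.0037] turn units [ 0.    -0.003 -0.004]
scale 3.8666666666666667
```

View pics/d1.png

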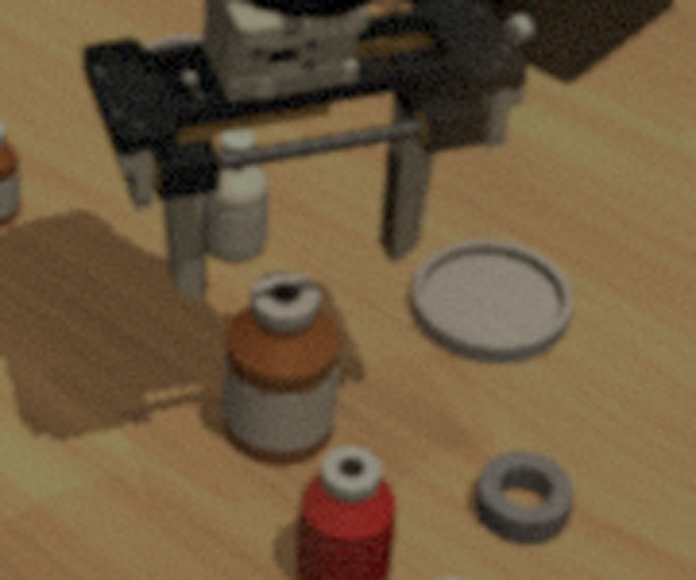

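The fingers straddle vial d, whose cap is at about (354,255) in the full side image. Descending now.

```bash
python3 -m handwheel '[0.03,-0.003,-0.004,0,0,0,-1, 0.03,0,0,0,0,0,-1, 0,0,0,0,0,0,-1]'; python3 g.py 0.4645 -0.1085 0.114 -31
```

```text
time_s: 3.25
position: [0.4669, -0.1116, 0.1601]
tool_rot: [0.344, 0.621, 0.34, -0.617]
wrist_force: [-0.8, -0.5, 0.3]
finger_gap: 0.0932
t 3.25 p [ 0.4669 -0.1116  0.1601] jaw yaw -32.1 xdown [ 0.008 -0.002 -1.   ] gap 0.0932 F [-0.8 -0.5  0.3] q1,7 [ 0.2  -0.65]
world d [-0.0024  0.0031 -0.0461] tool units [ 0.0614 -0.0054 -0.0016] turn units [-0.04  -0.005 -0.016]
```

```bash
python3 -m handwheel '[0.03,-0.004,-0.002,0,-0.005,-0.016,-1, 0.028,0,0,0,0,0,-1, 0,0,0,0,0,0,-1, 0,0,0,0,0,0,-1]'; python3 g.py 0.4645 -0.1085 0.114 -31
```

```text
time_s: 3.65
position: [0.468, -0.1114, 0.1211]
tool_rot: [0.342, 0.621, 0.339, -0.619]
wrist_force: [1.2, -0.7, 0.4]
finger_gap: 0.0929
t 3.65 p [ 0.468  -0.1114  0.1211] jaw yaw -32.4 xdown [ 0.005 -0.002 -1.   ] gap 0.0929 F [ 1.2 -0.7  0.4] q1,7 [ 0.17 -0.67]
world d [-0.0035  0.0029 -0.0071] tool units [ 0.0094 -0.0061 -0.0007] turn units [-0.05  -0.002 -0.011]
```

```bash
python3 -m handwheel '[0.009,-0.006,0,0,0,-0.01,-1, 0,0,0,0,0,0,-1, 0,0,0,0,0,0,-1]'; python3 g.py 0.4645 -0.1085 0.114 -31
```

```text
time_s: 3.95
position: [0.4651, -0.1096, 0.1171]
tool_rot: [0.341, 0.622, 0.339, -0.619]
wrist_force: [-0.0, 0.1, -0.4]
finger_gap: 0.093
t 3.95 p [ 0.4651 -0.1096  0.1171] jaw yaw -32.5 xdown [ 0.005  0.    -1.   ] gap 0.093 F [-0.   0.1 -0.4] q1,7 [ 0.17 -0.67]
world d [-0.0006  0.0011 -0.0031] tool units [ 0.0041 -0.0014 -0.0008] turn units [-0.053 -0.005 -0.008]
```

Centred well enough; close, then lift.

```bash
python3 -m handwheel '[0.004,-0.001,0,0,0,0,-1, 0,0,0,0,0,0,-0.4, 0,0,0,0,0,0,0, 0,0,0,0,0,0,1, 0,0,0,0,0,0,1, 0,0,0,0,0,0,1, 0,0,0,0,0,0,1]'; python3 g.py 0.4645 -0.1085 0.114 -31
```

```text
time_s: 4.65
position: [0.4646, -0.1092, 0.1147]
tool_rot: [0.341, 0.622, 0.339, -0.618]
wrist_force: [0.1, -0.0, 1.0]
finger_gap: 0.0571
t 4.65 p [ 0.4646 -0.1092  0.1147] jaw yaw -32.5 xdown [ 0.006 -0.    -1.   ] gap 0.0571 F [ 0.1 -0.   1. ] q1,7 [ 0.16 -0.67]
world d [-0.0001  0.0007 -0.0007] tool units [ 0.0009 -0.0007 -0.0007] turn units [-0.053 -0.006 -0.01 ]
```

```bash
python3 -m handwheel '[-0.01,0,0,0,0,0,1, -0.02,0,0,0,0,0,1, -0.025,0,0,0,0,0,1, -0.025,0,0,0,0,0,1, -0.015,0,0,0,0,0,1, 0,0,0,0,0,0,1, 0,0,0,0,0,0,1]'; python3 g.py 0.6095 -0.137 0.18 -31
```

```text
time_s: 5.35
position: [0.4628, -0.1091, 0.1897]
tool_rot: [0.341, 0.621, 0.339, -0.619]
wrist_force: [0.2, -0.5, -2.5]
finger_gap: 0.0575
t 5.35 p [ 0.4628 -0.1091  0.1897] jaw yaw -32.5 xdown [ 0.003 -0.    -1.   ] gap 0.0575 F [ 0.2 -0.5 -2.5] q1,7 [ 0.22 -0.64]
world d [ 0.1467 -0.0279 -0.0097] tool units [ 0.0135  0.1849 -0.0738] turn units [-0.053 -0.003 -0.005]
```

```bash
python3 -m handwheel '[0.001,0.012,-0.005,0,0,0,1, 0.001,0.022,-0.009,0,0,0,1, 0.001,0.028,-0.011,0,0,0,1, 0.001,0.028,-0.011,0,0,0,1, 0.001,0.028,-0.011,0,0,0,1, 0.001,0.028,-0.011,0,0,0,1, 0.001,0.022,-0.009,0,0,0,1, 0.001,0.012,-0.005,0,0,0,1, 0,0,0,0,0,0,1, 0,0,0,0,0,0,1]'; python3 g.py 0.6095 -0.137 0.145 -31
```

```text
time_s: 6.35
position: [0.6122, -0.137, 0.1743]
tool_rot: [-0.338, -0.617, -0.342, 0.622]
wrist_force: [-0.2, 0.1, -2.7]
finger_gap: 0.057
t 6.35 p [ 0.6122 -0.137   0.1743] jaw yaw -32.5 xdown [-0.009  0.002 -1.   ] gap 0.057 F [-0.2  0.1 -2.7] q1,7 [ 0.23 -0.59]
world d [-0.0027 -0.     -0.0293] tool units [ 0.039  -0.0027  0.0018] turn units [-0.051  0.007  0.017]
```

```bash
python3 -m handwheel '[0.02,-0.002,0.001,0,0.007,0.017,1, 0.015,-0.001,0.001,0,0,0,1, 0,0,0,0,0,0,1, 0,0,0,0,0,0,1]'; python3 g.py 0.6095 -0.137 0.123 -31; python3 pic.py side d2 320 160 480 300;python3 pic.py top d3 300 120 440 240
```

```text
time_s: 6.75
position: [0.6067, -0.1366, 0.147]
tool_rot: [-0.34, -0.619, -0.341, 0.621]
wrist_force: [0.0, -0.0, -2.3]
finger_gap: 0.0578
t 6.75 p [ 0.6067 -0.1366  0.147 ] jaw yaw -32.4 xdown [-0.003  0.    -1.   ] gap 0.0578 F [ 0.  -0.  -2.3] q1,7 [ 0.22 -0.6 ]
world d [ 0.0028 -0.0004 -0.024 ] tool units [ 0.032   0.0036 -0.0016] turn units [-0.05   0.003  0.005]
scale 4.142857142857143
scale 4.833333333333333
```

View pics/d2.png

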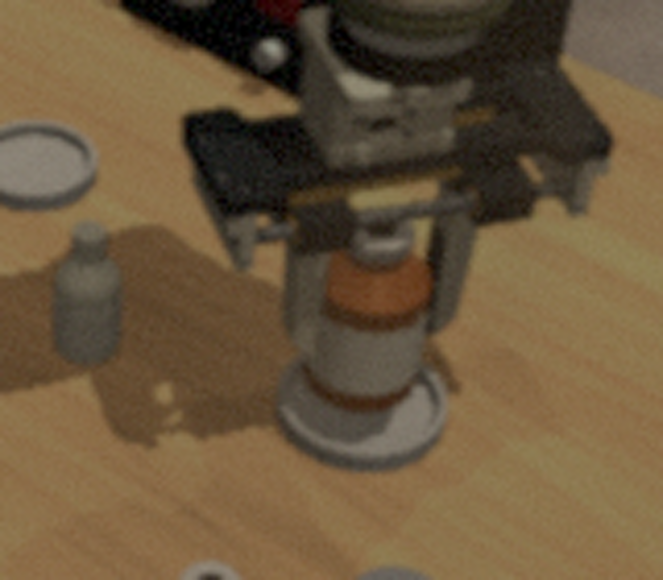

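View pics/d3.png

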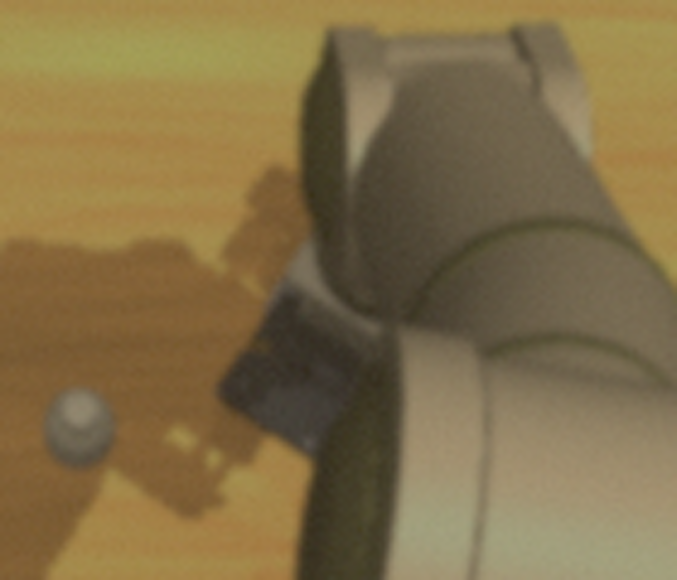

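Vial d hangs about 27 mm above its stand's floor and is centred in the side image, at (410,250) against the stand at (407,257). I'll lower it in stages.

```bash
python3 -m handwheel '[0.014,0.003,-0.001,0,0,0,1, 0.008,0.001,0,0,0,0,1, 0,0,0,0,0,0,1, 0,0,0,0,0,0,1]'; python3 g.py 0.6095 -0.137 0.1197 -31
```

```text
time_s: 7.25
position: [0.6107, -0.1379, 0.1303]
tool_rot: [-0.34, -0.62, -0.34, 0.62]
wrist_force: [-1.1, -0.2, -2.6]
finger_gap: 0.0569
t 7.25 p [ 0.6107 -0.1379  0.1303] jaw yaw -32.4 xdown [-0.001 -0.    -1.   ] gap 0.0569 F [-1.1 -0.2 -2.6] q1,7 [ 0.22 -0.61]
world d [-0.0012  0.0009 -0.0106] tool units [ 0.0141 -0.002  -0.0001] turn units [-0.05   0.001  0.001]
```

```bash
python3 -m handwheel '[0.007,-0.001,0,0,0,0,1, 0.003,0,0,0,0,0,1, 0,0,0,0,0,0,1, 0,0,0,0,0,0,1]'; python3 g.py 0.6095 -0.137 0.1197 -31
```

```text
time_s: 7.65
position: [0.6101, -0.1374, 0.1222]
tool_rot: [-0.34, -0.62, -0.34, 0.62]
wrist_force: [-0.0, -0.1, -1.2]
finger_gap: 0.0574
t 7.65 p [ 0.6101 -0.1374  0.1222] jaw yaw -32.4 xdown [-0.001 -0.    -1.   ] gap 0.0574 F [-0.  -0.1 -1.2] q1,7 [ 0.22 -0.61]
world d [-0.0006  0.0004 -0.0025] tool units [ 0.0033 -0.0009 -0.    ] turn units [-0.05   0.001  0.001]
```

```bash
python3 -m handwheel '[0.003,0,0,0,0,0,1, 0,0,0,0,0,0,1, 0,0,0,0,0,0,1]'; python3 g.py 0.6095 -0.137 0.1197 -31
```

```text
time_s: 7.95
position: [0.6103, -0.1374, 0.1201]
tool_rot: [-0.341, -0.62, -0.34, 0.62]
wrist_force: [0.1, 0.4, -2.4]
finger_gap: 0.0572
t 7.95 p [ 0.6103 -0.1374  0.1201] jaw yaw -32.4 xdown [ 0. -0. -1.] gap 0.0572 F [ 0.1  0.4 -2.4] q1,7 [ 0.22 -0.61]
world d [-0.0008  0.0004 -0.0004] tool units [ 0.0005 -0.0012  0.    ] turn units [-0.05   0.001 -0.   ]
```

```bash
python3 -m handwheel '[0.002,0,0,0,0,0,1, 0,0,0,0,0,0,1, 0,0,0,0,0,0,1]'; python3 g.py 0.6095 -0.137 0.1197 -31
```

```text
time_s: 8.25
position: [0.6104, -0.1375, 0.1204]
tool_rot: [0.341, 0.62, 0.34, -0.62]
wrist_force: [-0.3, -0.4, -2.6]
finger_gap: 0.0576
t 8.25 p [ 0.6104 -0.1375  0.1204] jaw yaw -32.5 xdown [ 0.001 -0.001 -1.   ] gap 0.0576 F [-0.3 -0.4 -2.6] q1,7 [ 0.21 -0.61]
world d [-0.0009  0.0005 -0.0007] tool units [ 0.001  -0.0014  0.0001] turn units [-0.051  0.    -0.003]
```

```bash
python3 -m handwheel '[0.003,0,0,0,0,0,1, 0,0,0,0,0,0,1, 0,0,0,0,0,0,1]'; python3 g.py 0.6095 -0.137 0.1197 -31
```

```text
time_s: 8.55
position: [0.6106, -0.1376, 0.1201]
tool_rot: [0.341, 0.62, 0.339, -0.619]
wrist_force: [0.1, 0.4, -1.2]
finger_gap: 0.0575
t 8.55 p [ 0.6106 -0.1376  0.1201] jaw yaw -32.5 xdown [ 0.002 -0.001 -1.   ] gap 0.0575 F [ 0.1  0.4 -1.2] q1,7 [ 0.21 -0.61]
world d [-0.0011  0.0006 -0.0004] tool units [ 0.0005 -0.0016  0.0001] turn units [-0.051  0.    -0.005]
```

```bash
python3 -m handwheel '[0.004,0,0,0,0,0,1, 0,0,0,0,0,0,1, 0,0,0,0,0,0,1]'; python3 g.py 0.6095 -0.137 0.1197 -31
```

```text
time_s: 8.85
position: [0.6109, -0.1376, 0.1193]
tool_rot: [0.341, 0.621, 0.339, -0.619]
wrist_force: [0.3, 0.3, -2.7]
finger_gap: 0.0576
t 8.85 p [ 0.6109 -0.1376  0.1193] jaw yaw -32.5 xdown [ 0.004 -0.002 -1.   ] gap 0.0576 F [ 0.3  0.3 -2.7] q1,7 [ 0.21 -0.61]
world d [-0.0014  0.0006  0.0004] tool units [-0.0005 -0.002   0.0003] turn units [-0.052 -0.    -0.008]
```

```bash
python3 -m handwheel '[0.005,0,0,0,0,-0.008,1, 0,0,0,0,0,0,1, 0,0,0,0,0,0,1]'; python3 g.py 0.6095 -0.137 0.1197 -31;python3 pic.py side d4 360 200 460 280
```

```text
time_s: 9.15
position: [0.6115, -0.1376, 0.1176]
tool_rot: [0.34, 0.62, 0.34, -0.62]
wrist_force: [-0.5, 1.6, -1.5]
finger_gap: 0.0574
t 9.15 p [ 0.6115 -0.1376  0.1176] jaw yaw -32.5 xdown [ 0.002 -0.    -1.   ] gap 0.0574 F [-0.5  1.6 -1.5] q1,7 [ 0.21 -0.61]
world d [-0.002   0.0006  0.0021] tool units [-0.0028 -0.0026  0.0007] turn units [-0.053 -0.001 -0.003]
scale 7.0
```

View pics/d4.png

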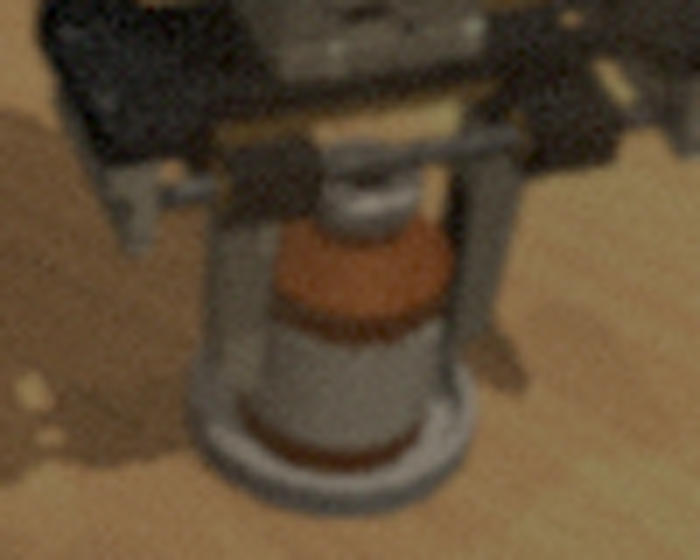

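```bash
for i in 1 2 3; do python3 g.py|grep -o 'F.*'; done; python3 -m handwheel '[0.004,-0.002,0,0,0,0,1, 0,0,0,0,0,0,1, 0,0,0,0,0,0,1]'; python3 g.py 0.6095 -0.137 0.1197 -31
```

```text
F [ 0.7 -1.1  3.3] q1,7 [ 0.21 -0.61]
F [ 0.7 -1.1  3.3] q1,7 [ 0.21 -0.61]
F [ 0.7 -1.1  3.3] q1,7 [ 0.21 -0.61]
time_s: 9.5
position: [0.6116, -0.1376, 0.1169]
tool_rot: [0.341, 0.621, 0.338, -0.619]
wrist_force: [0.1, 0.8, -2.0]
finger_gap: 0.0574
t 9.5 p [ 0.6116 -0.1376  0.1169] jaw yaw -32.6 xdown [ 0.005 -0.002 -1.   ] gap 0.0574 F [ 0.1  0.8 -2. ] q1,7 [ 0.21 -0.62]
world d [-0.0021  0.0006  0.0028] tool units [-0.0038 -0.0028  0.0008] turn units [-0.054 -0.003 -0.01 ]
```

```bash
for i in 1 2 3 4 5; do python3 -m handwheel '[0,0,0,0,0,0,1]' | grep -E 'force|position'; done
```

```text
position: [0.6116, -0.1376, 0.1166]
wrist_force: [-0.5, 0.5, 5.0]
position: [0.6116, -0.1376, 0.1166]
wrist_force: [-1.5, -0.9, 8.5]
position: [0.6116, -0.1376, 0.1166]
wrist_force: [-0.6, -0.2, 5.7]
position: [0.6116, -0.1376, 0.1166]
wrist_force: [-0.1, -0.4, 5.4]
position: [0.6116, -0.1376, 0.1166]
wrist_force: [-0.4, 0.3, 6.2]
```

Contact now reads about +8 N above the hanging weight, so it's on the floor. Releasing.

```bash
python3 -m handwheel '[-0.001,0,0,0,0,0,0, 0,0,0,0,0,0,-0.3, 0,0,0,0,0,0,-0.6, 0,0,0,0,0,0,-1, 0,0,0,0,0,0,-1, 0,0,0,0,0,0,-1, 0,0,0,0,0,0,-1]'; python3 g.py 0.6095 -0.137 0.23 -31;python3 pic.py side d5 360 200 460 280
```

```text
time_s: 10.7
position: [0.6112, -0.1374, 0.1158]
tool_rot: [0.34, 0.621, 0.339, -0.62]
wrist_force: [0.4, 0.1, 0.1]
finger_gap: 0.0922
t 10.7 p [ 0.6112 -0.1374  0.1158] jaw yaw -32.6 xdown [ 0.002 -0.001 -1.   ] gap 0.0922 F [0.4 0.1 0.1] q1,7 [ 0.21 -0.62]
world d [-0.0017  0.0004  0.1142] tool units [-0.1523 -0.0019  0.0007] turn units [-0.054 -0.001 -0.004]
scale 7.0
```

View pics/d5.png

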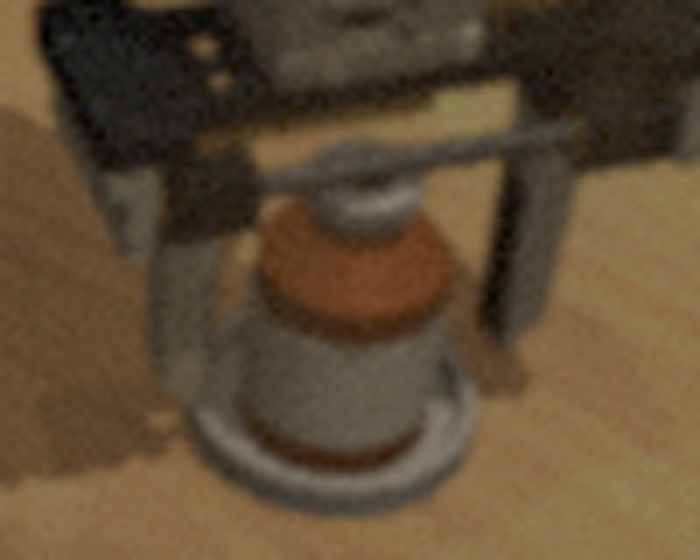

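Vial d stands flat in its stand, centred near (410,257), with the fingers clear. Rising, then on to vial c.

```bash
python3 -m handwheel '[-0.02,0,0,0,0,0,-1, -0.03,0,0,0,0,0,-1, -0.035,0,0,0,0,0,-1, -0.035,0,0,0,0,0,-1, -0.035,0,0,0,0,0,-1, 0,0,0,0,0,0,-1]'; python3 g.py 0.384 -0.277 0.23 -50
```

```text
time_s: 11.35
position: [0.6108, -0.1371, 0.2409]
tool_rot: [0.341, 0.621, 0.339, -0.619]
wrist_force: [-1.0, 1.4, -0.7]
finger_gap: 0.0931
t 11.35 p [ 0.6108 -0.1371  0.2409] jaw yaw -32.5 xdown [ 0.002 -0.001 -1.   ] gap 0.0931 F [-1.   1.4 -0.7] q1,7 [ 0.25 -0.57]
world d [-0.2268 -0.1399 -0.0109] tool units [ 0.014  -0.1547  0.3199] turn units [ 0.61  -0.002 -0.005]
```

```bash
python3 -m handwheel '[0.001,-0.017,0.035,0,0,0,-1, 0.001,-0.017,0.035,0,0,0,-1, 0.001,-0.017,0.035,0,0,0,-1, 0.001,-0.017,0.035,0,0,0,-1, 0.001,-0.017,0.035,0,0,0,-1, 0.001,-0.017,0.035,0,0,0,-1, 0.001,-0.017,0.035,0,0,0,-1, 0.001,-0.017,0.035,0,0,0,-1, 0.001,-0.017,0.035,0,0,0,-1, 0,0,0,0.2,0,0,-1, 0,0,0,0.2,0,0,-1, 0,0,0,0.2,0,0,-1, 0,0,0,0,0,0,-1]'; python3 g.py 0.384 -0.277 0.20 -50
```

```text
time_s: 12.65
position: [0.3754, -0.2787, 0.2375]
tool_rot: [0.241, 0.667, 0.238, -0.663]
wrist_force: [-0.6, -0.3, -0.4]
finger_gap: 0.0929
t 12.65 p [ 0.3754 -0.2787  0.2375] jaw yaw -50.4 xdown [ 0.007 -0.002 -1.   ] gap 0.0929 F [-0.6 -0.3 -0.4] q1,7 [ 0.6  -0.45]
world d [ 0.0086  0.0017 -0.0375] tool units [ 0.0501  0.0052 -0.01  ] turn units [-0.014 -0.008 -0.011]
```

```bash
python3 -m handwheel '[0.025,0.004,-0.008,0,-0.008,-0.01,-1, 0.025,0.002,-0.004,0,0,0,-1, 0.025,0,0,0,0,0,-1, 0,0,0,0,0,0,-1]'; python3 g.py 0.384 -0.277 0.104 -50;python3 pic.py side c1 330 240 460 370
```

```text
time_s: 13.05
position: [0.3864, -0.2763, 0.1812]
tool_rot: [0.245, 0.665, 0.243, -0.663]
wrist_force: [0.1, -0.4, 0.6]
finger_gap: 0.0926
t 13.05 p [ 0.3864 -0.2763  0.1812] jaw yaw -49.7 xdown [ 0.003 -0.002 -1.   ] gap 0.0926 F [ 0.1 -0.4  0.6] q1,7 [ 0.56 -0.48]
world d [-0.0024 -0.0007 -0.0772] tool units [ 0.1029 -0.0017  0.0032] turn units [ 0.012 -0.002 -0.007]
scale 4.461538461538462
```

View pics/c1.png

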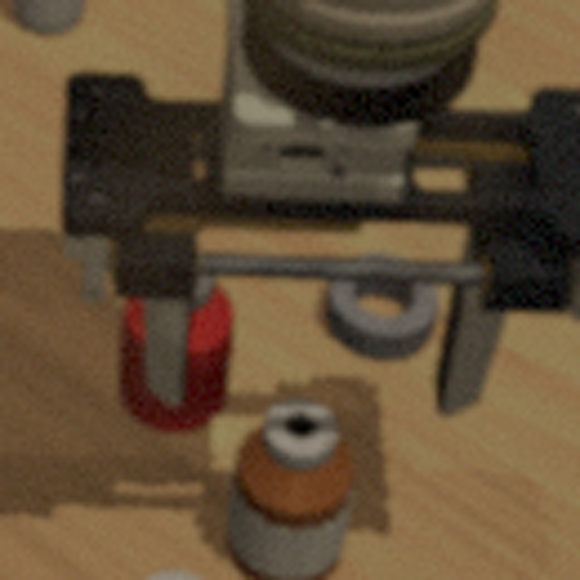

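The amber cap at (397,335) lies midway between the fingers. The red vial (370,302) is behind the left finger and about 90 mm away by coordinates. Descending.

```bash
python3 -m handwheel '[0.03,-0.001,0.003,0,0,-0.007,-1, 0.03,0,0,0,0,0,-1, 0.02,0,0,0,0,0,-1, 0,0,0,0,0,0,-1, 0,0,0,0,0,0,-1]'; python3 g.py 0.384 -0.277 0.104 -50
```

```text
time_s: 13.6
position: [0.3865, -0.2786, 0.1252]
tool_rot: [0.248, 0.665, 0.244, -0.661]
wrist_force: [0.6, 0.3, 0.2]
finger_gap: 0.0928
t 13.6 p [ 0.3865 -0.2786  0.1252] jaw yaw -49.3 xdown [ 0.007 -0.002 -1.   ] gap 0.0928 F [0.6 0.3 0.2] q1,7 [ 0.54 -0.5 ]
world d [-0.0025  0.0016 -0.0212] tool units [ 0.0283 -0.0039  0.0013] turn units [ 0.025 -0.008 -0.012]
```

```bash
python3 -m handwheel '[0.02,-0.004,0.001,0.02,-0.008,-0.012,-1, 0.01,-0.002,0,0,0,0,-1, 0,0,0,0,0,0,-1, 0,0,0,0,0,0,-1]'; python3 g.py 0.384 -0.277 0.104 -50
```

```text
time_s: 14.0
position: [0.3845, -0.2767, 0.1063]
tool_rot: [0.245, 0.665, 0.241, -0.663]
wrist_force: [-0.0, -0.1, 0.0]
finger_gap: 0.0931
t 14.0 p [ 0.3845 -0.2767  0.1063] jaw yaw -49.8 xdown [ 0.005 -0.003 -1.   ] gap 0.0931 F [-0.  -0.1  0. ] q1,7 [ 0.53 -0.51]
world d [-0.0005 -0.0003 -0.0023] tool units [ 0.003  -0.0001  0.0008] turn units [ 0.007 -0.004 -0.011]
```

```bash
python3 -m handwheel '[0.003,0,0,0,-0.004,-0.01,-1, 0,0,0,0,0,0,-0.4, 0,0,0,0,0,0,0, 0,0,0,0,0,0,1, 0,0,0,0,0,0,1, 0,0,0,0,0,0,1, 0,0,0,0,0,0,1, 0,0,0,0,0,0,1]'; python3 g.py 0.384 -0.277 0.104 -50
python3 -m handwheel '[-0.01,0,0,0,0,0,1, -0.025,0,0,0,0,0,1, -0.03,0,0,0,0,0,1, -0.03,0,0,0,0,0,1, -0.03,0,0,0,0,0,1, -0.015,0,0,0,0,0,1, 0,0,0,0,0,0,1, 0,0,0,0,0,0,1]'; python3 g.py 0.643 0.1245 0.22
```

```text
time_s: 14.8
position: [0.385, -0.2772, 0.1055]
tool_rot: [0.244, 0.664, 0.242, -0.664]
wrist_force: [0.4, -0.3, 1.4]
finger_gap: 0.0453
t 14.8 p [ 0.385  -0.2772  0.1055] jaw yaw -49.8 xdown [ 0.002 -0.001 -1.   ] gap 0.0453 F [ 0.4 -0.3  1.4] q1,7 [ 0.53 -0.51]
world d [-0.001   0.0002 -0.0015] tool units [ 0.002  -0.001   0.0009] turn units [ 0.008 -0.001 -0.005]
time_s: 15.6
position: [0.3835, -0.2763, 0.2163]
tool_rot: [-0.243, -0.664, -0.243, 0.664]
wrist_force: [-0.8, -0.4, -1.7]
finger_gap: 0.0454
t 15.6 p [ 0.3835 -0.2763  0.2163] jaw yaw -49.8 xdown [-0.    -0.001 -1.   ] gap 0.0454 F [-0.8 -0.4 -1.7] q1,7 [ 0.58 -0.47]
world d [0.2595 0.4008 0.0037] tool units [-0.0054 -0.1844 -0.6093] turn units [-0.     0.002 -0.   ]
```

```bash
python3 -m handwheel '[0,-0.004,-0.015,0,0,0,1, 0,-0.008,-0.027,0,0,0,1, 0,-0.011,-0.036,0,0,0,1, 0,-0.011,-0.036,0,0,0,1, 0,-0.011,-0.036,0,0,0,1, 0,-0.011,-0.036,0,0,0,1, 0,-0.011,-0.036,0,0,0,1, 0,-0.011,-0.036,0,0,0,1, 0,-0.011,-0.036,0,0,0,1, 0,-0.011,-0.036,0,0,0,1, 0,-0.011,-0.036,0,0,0,1, 0,-0.011,-0.036,0,0,0,1, 0,-0.011,-0.036,0,0,0,1, 0,-0.011,-0.036,0,0,0,1, 0,-0.011,-0.036,0,0,0,1, 0,-0.011,-0.036,0,0,0,1, 0,-0.009,-0.03,0,0,0,1, 0,-0.006,-0.02,0,0,0,1, 0,0,0,0,0,0,1, 0,0,0,0,0,0,1]'; python3 g.py 0.643 0.1245 0.15
```

```text
time_s: 17.6
position: [0.6396, 0.1524, 0.1916]
tool_rot: [-0.241, -0.652, -0.251, 0.674]
wrist_force: [1.2, 0.9, -1.8]
finger_gap: 0.0454
t 17.6 p [0.6396 0.1524 0.1916] jaw yaw -49.3 xdown [-0.034  0.002 -0.999] gap 0.0454 F [ 1.2  0.9 -1.8] q1,7 [-0.29 -1.2 ]
world d [ 0.0034 -0.0279 -0.0416] tool units [0.0552 0.0324 0.0195] turn units [0.001 0.049 0.048]
```

```bash
python3 -m handwheel '[0.01,0.016,0.01,0,0.04,0.04,1, 0.015,0.014,0.008,0,0.01,0.01,1, 0,0,0,0,0,0,1, 0,0,0,0,0,0,1]'; python3 g.py 0.643 0.1245 0.14
```

```text
time_s: 18.0
position: [0.6413, 0.1219, 0.172]
tool_rot: [-0.246, -0.663, -0.244, 0.664]
wrist_force: [0.4, 0.6, -0.4]
finger_gap: 0.0454
t 18.0 p [0.6413 0.1219 0.172 ] jaw yaw -49.5 xdown [-0.001 -0.003 -1.   ] gap 0.0454 F [ 0.4  0.6 -0.4] q1,7 [-0.25 -1.18]
world d [ 0.0017  0.0026 -0.032 ] tool units [ 0.0426 -0.0013 -0.0041] turn units [-0.     0.005 -0.004]
```

```bash
python3 -m handwheel '[0.02,-0.001,-0.003,0,0.005,-0.004,1, 0.018,0,-0.001,0,0,0,1, 0,0,0,0,0,0,1, 0,0,0,0,0,0,1]'; python3 g.py 0.643 0.1245 0.1105;python3 pic.py side c2 270 130 390 230
```

```text
time_s: 18.4
position: [0.643, 0.1251, 0.1416]
tool_rot: [0.245, 0.663, 0.245, -0.663]
wrist_force: [0.3, -0.1, -1.2]
finger_gap: 0.0456
t 18.4 p [0.643  0.1251 0.1416] jaw yaw -49.5 xdown [-0.     0.001 -1.   ] gap 0.0456 F [ 0.3 -0.1 -1.2] q1,7 [-0.26 -1.18]
world d [ 0.     -0.0006 -0.0311] tool units [0.0415 0.0007 0.0005] turn units [-0.    -0.001  0.002]
scale 5.8
```

View pics/c2.png

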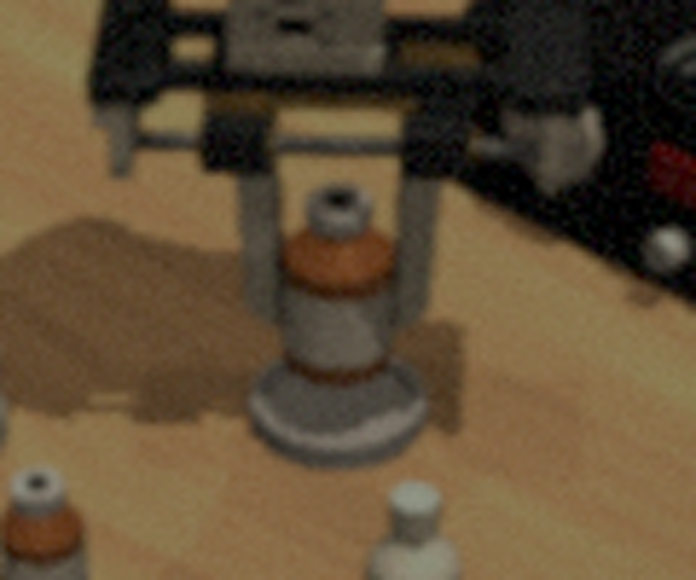

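Vial c hangs about 36 mm up, directly over its stand at (328,199). Lowering.

```bash
python3 -m handwheel '[0.018,0,0,0,0,0,1, 0.014,0,0,0,0,0,1, 0,0,0,0,0,0,1, 0,0,0,0,0,0,1]'; python3 g.py 0.643 0.1245 0.1105
```

```text
time_s: 18.85
position: [0.6429, 0.1257, 0.1155]
tool_rot: [0.245, 0.663, 0.246, -0.663]
wrist_force: [0.8, 0.1, -0.7]
finger_gap: 0.0454
t 18.85 p [0.6429 0.1257 0.1155] jaw yaw -49.4 xdown [-0.     0.001 -1.   ] gap 0.0454 F [ 0.8  0.1 -0.7] q1,7 [-0.26 -1.18]
world d [ 0.0001 -0.0012 -0.005 ] tool units [0.0067 0.0013 0.001 ] turn units [-0.    -0.001  0.002]
```

```bash
python3 -m handwheel '[0.005,0.001,0.001,0,0,0,1, 0,0,0,0,0,0,1, 0,0,0,0,0,0,1]';python3 -m handwheel '[0.003,0,0,0,0,0,1, 0,0,0,0,0,0,1, 0,0,0,0,0,0,1]'; python3 g.py 0.643 0.1245 0.1105; for i in 1 2 3; do python3 -m handwheel '[0,0,0,0,0,0,1]' | grep -E 'force|position'; done
```

```text
time_s: 19.15
position: [0.643, 0.1245, 0.1118]
tool_rot: [0.245, 0.663, 0.246, -0.663]
wrist_force: [-1.2, 0.4, -1.1]
finger_gap: 0.0456
time_s: 19.45
position: [0.6436, 0.1246, 0.1113]
tool_rot: [0.245, 0.664, 0.245, -0.662]
wrist_force: [-0.5, 0.3, -1.9]
finger_gap: 0.0454
t 19.45 p [0.6436 0.1246 0.1113] jaw yaw -49.4 xdown [ 0.002  0.002 -1.   ] gap 0.0454 F [-0.5  0.3 -1.9] q1,7 [-0.26 -1.18]
world d [-0.0006 -0.0001 -0.0008] tool units [ 0.0011 -0.0004  0.0007] turn units [ 0.    -0.006 -0.   ]
position: [0.6437, 0.1246, 0.1114]
wrist_force: [-1.0, -0.2, -2.2]
position: [0.6437, 0.1246, 0.1113]
wrist_force: [-0.5, -0.9, -1.9]
position: [0.6437, 0.1246, 0.1113]
wrist_force: [0.7, 1.4, -2.1]
```

```bash
python3 -m handwheel '[0.004,0,0,0,0,0,1, 0,0,0,0,0,0,1, 0,0,0,0,0,0,1]';python3 -m handwheel '[0.004,0,0,0,0,0,1, 0,0,0,0,0,0,1, 0,0,0,0,0,0,1]'; python3 g.py 0.643 0.1245 0.1105; for i in 1 2 3; do python3 -m handwheel '[0,0,0,0,0,0,1]' | grep -E 'force|position'; done
```

```text
time_s: 20.05
position: [0.6442, 0.1249, 0.1111]
tool_rot: [0.245, 0.665, 0.245, -0.661]
wrist_force: [0.0, -0.0, -1.8]
finger_gap: 0.0455
time_s: 20.35
position: [0.6448, 0.1251, 0.1102]
tool_rot: [0.245, 0.666, 0.245, -0.661]
wrist_force: [-0.9, -1.1, -1.0]
finger_gap: 0.0454
t 20.35 p [0.6448 0.1251 0.1102] jaw yaw -49.5 xdown [ 0.006  0.003 -1.   ] gap 0.0454 F [-0.9 -1.1 -1. ] q1,7 [-0.26 -1.18]
world d [-0.0018 -0.0006  0.0003] tool units [-0.0004 -0.0009  0.0023] turn units [ 0.    -0.013 -0.004]
position: [0.6447, 0.1251, 0.11]
wrist_force: [-1.3, -0.1, 3.5]
position: [0.6447, 0.1251, 0.11]
wrist_force: [-1.0, 0.0, 7.2]
position: [0.6447, 0.1251, 0.11]
wrist_force: [-0.7, -0.1, 3.7]
```

```bash
python3 -m handwheel '[-0.001,0,0,0,0,0,0.4, 0,0,0,0,0,0,0.1, 0,0,0,0,0,0,-0.2, 0,0,0,0,0,0,-0.5, 0,0,0,0,0,0,-1, 0,0,0,0,0,0,-1, 0,0,0,0,0,0,-1]'; python3 g.py 0.6095 -0.137 0.23 -31;python3 pic.py side c3 270 130 390 230
```

```text
time_s: 21.35
position: [0.6445, 0.125, 0.1095]
tool_rot: [0.245, 0.665, 0.245, -0.661]
wrist_force: [-0.1, 1.1, 0.5]
finger_gap: 0.0803
t 21.35 p [0.6445 0.125  0.1095] jaw yaw -49.5 xdown [ 0.005  0.003 -1.   ] gap 0.0803 F [-0.1  1.1  0.5] q1,7 [-0.26 -1.18]
world d [-0.035  -0.262   0.1205] tool units [-0.1617  0.2353  0.2618] turn units [-0.644 -0.01  -0.004]
scale 5.8
```

View pics/c3.png

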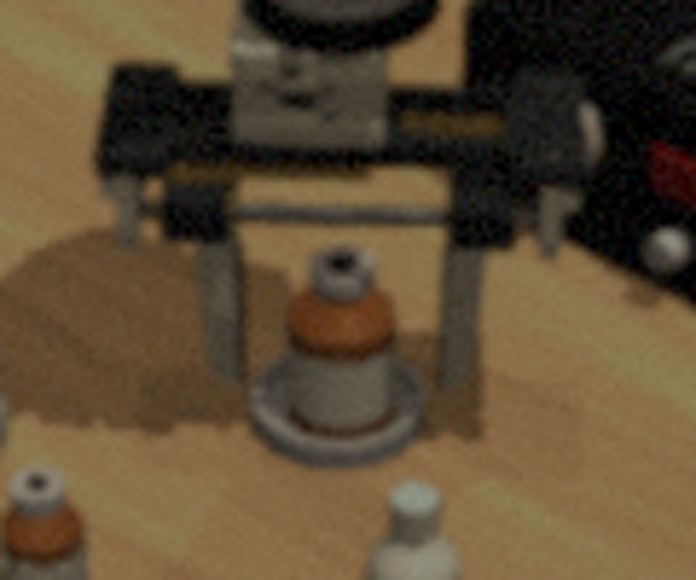

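Vial c stands in its stand, with its base at (329,204). Rising, then to vial b at top (265,237), the mid-size amber one right of the white jar.

```bash
python3 -m handwheel '[-0.02,0,0,0,-0.005,0,-1, -0.03,0,0,0,-0.005,0,-1, -0.035,0,0,0,0,0,-1, -0.035,0,0,0,0,0,-1, -0.02,0,0,0,0,0,-1, 0,0,0,0,0,0,-1]'; python3 g.py 0.479 0.1275 0.2
```

```text
time_s: 22.0
position: [0.6444, 0.125, 0.2231]
tool_rot: [0.245, 0.664, 0.245, -0.663]
wrist_force: [0.7, -0.0, 0.1]
finger_gap: 0.0929
t 22.0 p [0.6444 0.125  0.2231] jaw yaw -49.5 xdown [ 0.001 -0.001 -1.   ] gap 0.0929 F [ 0.7 -0.   0.1] q1,7 [-0.26 -1.17]
world d [-0.1654  0.0025 -0.0231] tool units [ 0.0305 -0.1459  0.1654] turn units [ 0.    -0.001 -0.003]
```

```bash
python3 -m handwheel '[0.003,-0.018,0.02,0,0,0,-1, 0.003,-0.024,0.027,0,0,0,-1, 0.003,-0.024,0.027,0,0,0,-1, 0.003,-0.024,0.027,0,0,0,-1, 0.003,-0.024,0.027,0,0,0,-1, 0.003,-0.019,0.022,0,0,0,-1, 0,0,0,0,0,0,-1, 0,0,0,0,0,0,-1]'; python3 g.py 0.479 0.1275 0.17 -49.5
```

```text
time_s: 22.8
position: [0.488, 0.1269, 0.209]
tool_rot: [0.246, 0.664, 0.244, -0.663]
wrist_force: [0.1, 1.2, -0.7]
finger_gap: 0.093
t 22.8 p [0.488  0.1269 0.209 ] jaw yaw -49.5 xdown [ 0.003 -0.001 -1.   ] gap 0.093 F [ 0.1  1.2 -0.7] q1,7 [-0.34 -1.27]
world d [-0.009   0.0006 -0.039 ] tool units [ 0.052  -0.0085  0.0087] turn units [ 0.001 -0.003 -0.005]
```

```bash
python3 -m handwheel '[0.026,-0.006,0.006,0,0,-0.005,-1, 0.026,-0.003,0.003,0,0,0,-1, 0,0,0,0,0,0,-1, 0,0,0,0,0,0,-1]'; python3 g.py 0.479 0.1275 0.099 -49.5; python3 pic.py side b1 220 130 340 250
```

```text
time_s: 23.2
position: [0.4832, 0.1282, 0.1698]
tool_rot: [0.244, 0.666, 0.244, -0.661]
wrist_force: [1.0, 0.2, 0.4]
finger_gap: 0.0932
t 23.2 p [0.4832 0.1282 0.1698] jaw yaw -49.6 xdown [ 0.006  0.002 -1.   ] gap 0.0932 F [1.  0.2 0.4] q1,7 [-0.35 -1.28]
world d [-0.0042 -0.0007 -0.0708] tool units [ 0.0943 -0.0031  0.0054] turn units [-0.002 -0.012 -0.004]
scale 4.833333333333333
```

View pics/b1.png

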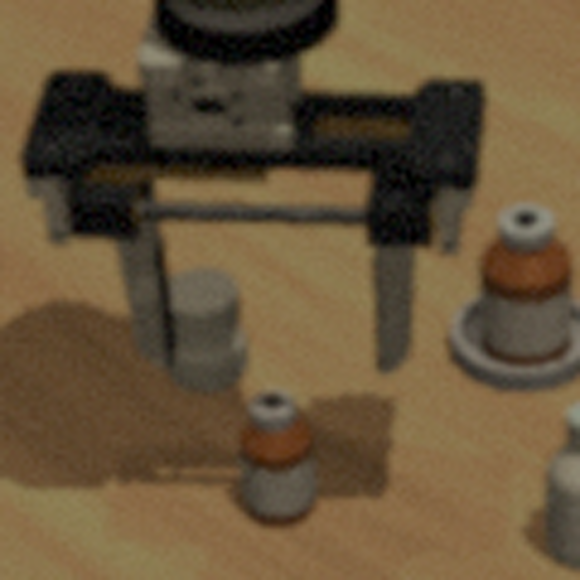

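The vial b cap (276,214) is centred between the fingers, and the white jar (262,198) lies well behind them. Descending.

```bash
python3 -m handwheel '[0.03,-0.003,0.005,0,-0.012,-0.004,-1, 0.03,0,0,0,0,0,-1, 0.02,0,0,0,0,0,-1, 0,0,0,0,0,0,-1, 0,0,0,0,0,0,-1]'; python3 g.py 0.479 0.1275 0.099 -49.5
```

```text
time_s: 23.75
position: [0.4842, 0.1282, 0.1123]
tool_rot: [0.244, 0.667, 0.244, -0.661]
wrist_force: [0.8, -0.1, -0.2]
finger_gap: 0.0931
t 23.75 p [0.4842 0.1282 0.1123] jaw yaw -49.7 xdown [ 0.009  0.003 -1.   ] gap 0.0931 F [ 0.8 -0.1 -0.2] q1,7 [-0.36 -1.29]
world d [-0.0052 -0.0007 -0.0133] tool units [ 0.0176 -0.0038  0.006 ] turn units [-0.006 -0.017 -0.007]
```

```bash
python3 -m handwheel '[0.01,-0.004,0.006,0,-0.017,-0.007,-1, 0.009,-0.001,0.002,0,0,0,-1, 0,0,0,0,0,0,-1, 0,0,0,0,0,0,-1]'; python3 g.py 0.479 0.1275 0.099 -49.5
```

```text
time_s: 24.15
position: [0.478, 0.1273, 0.0994]
tool_rot: [0.244, 0.665, 0.244, -0.663]
wrist_force: [0.7, -0.5, 0.5]
finger_gap: 0.0928
t 24.15 p [0.478  0.1273 0.0994] jaw yaw -49.7 xdown [ 0.003  0.001 -1.   ] gap 0.0928 F [ 0.7 -0.5  0.5] q1,7 [-0.36 -1.3 ]
world d [ 0.001   0.0002 -0.0004] tool units [ 0.0005  0.0007 -0.0012] turn units [-0.007 -0.006 -0.002]
```

```bash
python3 -m handwheel '[0,0,0,0,-0.005,0,-0.4, 0,0,0,0,0,0,0, 0,0,0,0,0,0,0.3, 0,0,0,0,0,0,1, 0,0,0,0,0,0,1, 0,0,0,0,0,0,1, 0,0,0,0,0,0,1, 0,0,0,0,0,0,1]'; python3 g.py 0.479 0.1275 0.099 -50
python3 -m handwheel '[-0.01,0,0,0,0,0,1, -0.025,0,0,0,0,0,1, -0.03,0,0,0,0,0,1, -0.03,0,0,0,0,0,1, -0.02,0,0,0,0,0,1, 0,0,0,0,0,0,1, 0,0,0,0,0,0,1]'; python3 g.py 0.372 0.271 0.18
```

```text
time_s: 24.95
position: [0.4783, 0.1274, 0.1]
tool_rot: [0.244, 0.664, 0.243, -0.663]
wrist_force: [0.2, -0.5, -0.1]
finger_gap: 0.0334
t 24.95 p [0.4783 0.1274 0.1   ] jaw yaw -49.7 xdown [ 0.002 -0.001 -1.   ] gap 0.0334 F [ 0.2 -0.5 -0.1] q1,7 [-0.37 -1.3 ]
world d [ 0.0007  0.0001 -0.001 ] tool units [ 0.0014  0.0005 -0.0008] turn units [ 0.01  -0.002 -0.003]
time_s: 25.65
position: [0.4774, 0.1271, 0.191]
tool_rot: [0.244, 0.664, 0.243, -0.664]
wrist_force: [0.1, 0.4, -1.1]
finger_gap: 0.0334
t 25.65 p [0.4774 0.1271 0.191 ] jaw yaw -49.7 xdown [ 0.001 -0.001 -1.   ] gap 0.0334 F [ 0.1  0.4 -1.1] q1,7 [-0.35 -1.28]
world d [-0.1054  0.1439 -0.011 ] tool units [ 0.0144 -0.2372 -0.0169] turn units [-0.     0.    -0.002]
```

```bash
python3 -m handwheel '[0,-0.012,-0.001,0,0,0,1, 0,-0.022,-0.002,0,0,0,1, 0.001,-0.03,-0.002,0,0,0,1, 0.001,-0.03,-0.002,0,0,0,1, 0.001,-0.03,-0.002,0,0,0,1, 0.001,-0.03,-0.002,0,0,0,1, 0.001,-0.03,-0.002,0,0,0,1, 0.001,-0.025,-0.002,0,0,0,1, 0,-0.015,-0.001,0,0,0,1, 0,0,0,0,0,0,1, 0,0,0,0,0,0,1]'; python3 g.py 0.372 0.271 0.15
```

```text
time_s: 26.75
position: [0.3668, 0.27, 0.1771]
tool_rot: [-0.246, -0.658, -0.243, 0.669]
wrist_force: [-0.0, -0.6, -0.8]
finger_gap: 0.0334
t 26.75 p [0.3668 0.27   0.1771] jaw yaw -49.5 xdown [-0.013 -0.01  -1.   ] gap 0.0334 F [-0.  -0.6 -0.8] q1,7 [-0.77 -1.6 ]
world d [ 0.0052  0.001  -0.0271] tool units [ 0.036   0.0036 -0.0067] turn units [0.    0.033 0.002]
```

```bash
python3 -m handwheel '[0.02,0.003,-0.005,0,0.03,0.002,1, 0.02,0.001,-0.002,0,0,0,1, 0.012,0,0,0,0,0,1, 0,0,0,0,0,0,1, 0,0,0,0,0,0,1]'; python3 g.py 0.372 0.271 0.105;python3 pic.py side b2 150 160 260 260
```

```text
time_s: 27.25
position: [0.3738, 0.2684, 0.136]
tool_rot: [-0.244, -0.663, -0.243, 0.665]
wrist_force: [0.7, -0.2, -0.3]
finger_gap: 0.0333
t 27.25 p [0.3738 0.2684 0.136 ] jaw yaw -49.7 xdown [-0.001 -0.003 -1.   ] gap 0.0333 F [ 0.7 -0.2 -0.3] q1,7 [-0.75 -1.6 ]
world d [-0.0018  0.0026 -0.031 ] tool units [ 0.0413 -0.0042 -0.0006] turn units [-0.     0.005 -0.002]
scale 5.8
```

View pics/b2.png

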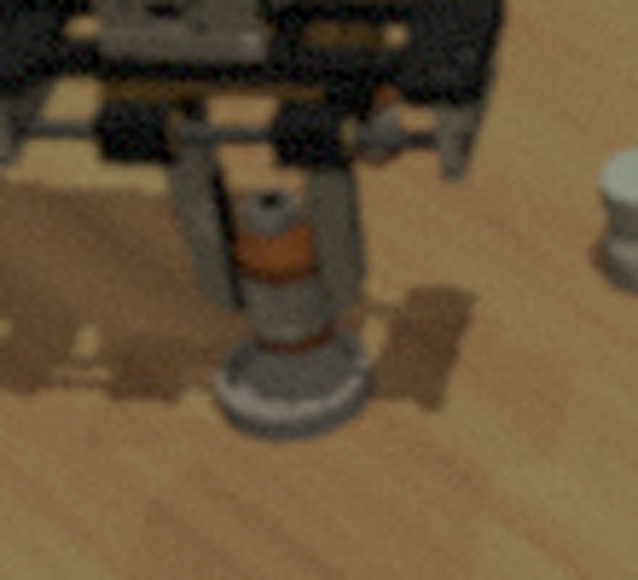

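Vial b hangs above its stand at (200,225), nearly centred. Nudging it 2.6 mm in y and lowering.

```bash
python3 -m handwheel '[0.018,-0.004,0,0,0.005,0,1, 0.014,-0.001,0,0,0,0,1, 0,0,0,0,0,0,1, 0,0,0,0,0,0,1]'; python3 g.py 0.372 0.271 0.105
```

```text
time_s: 27.7
position: [0.3721, 0.2713, 0.113]
tool_rot: [0.243, 0.665, 0.243, -0.663]
wrist_force: [-0.3, 0.1, -0.6]
finger_gap: 0.0332
t 27.7 p [0.3721 0.2713 0.113 ] jaw yaw -49.8 xdown [ 0.003  0.001 -1.   ] gap 0.0332 F [-0.3  0.1 -0.6] q1,7 [-0.76 -1.6 ]
world d [-0.0001 -0.0003 -0.008 ] tool units [0.0107 0.0002 0.0004] turn units [ 0.    -0.005 -0.003]
```

```bash
python3 -m handwheel '[0.007,0,0,0,-0.005,0,1, 0,0,0,0,0,0,1, 0,0,0,0,0,0,1]';python3 -m handwheel '[0.004,0,0,0,-0.005,0,1, 0,0,0,0,0,0,1, 0,0,0,0,0,0,1]'; python3 g.py 0.372 0.271 0.105; for i in 1 2 3; do python3 -m handwheel '[0,0,0,0,0,0,1]' | grep -E 'force|position'; done
```

```text
time_s: 28.0
position: [0.3725, 0.2714, 0.1082]
tool_rot: [0.243, 0.665, 0.243, -0.664]
wrist_force: [0.5, -0.2, -0.5]
finger_gap: 0.0328
time_s: 28.3
position: [0.3727, 0.2714, 0.1053]
tool_rot: [-0.244, -0.664, -0.242, 0.664]
wrist_force: [0.4, 0.5, -0.5]
finger_gap: 0.0336
t 28.3 p [0.3727 0.2714 0.1053] jaw yaw -49.8 xdown [ 0.    -0.002 -1.   ] gap 0.0336 F [ 0.4  0.5 -0.5] q1,7 [-0.76 -1.6 ]
world d [-0.0007 -0.0004 -0.0003] tool units [ 0.0003 -0.0001  0.001 ] turn units [-0.     0.002 -0.003]
position: [0.3727, 0.2714, 0.1053]
wrist_force: [-0.0, 0.2, -0.9]
position: [0.3727, 0.2714, 0.1053]
wrist_force: [0.3, 0.4, -0.2]
position: [0.3727, 0.2714, 0.1053]
wrist_force: [-0.5, -0.2, -0.4]
```

```bash
python3 -m handwheel '[0.003,0,0,0,0,0,1, 0,0,0,0,0,0,1, 0,0,0,0,0,0,1]';python3 -m handwheel '[0.003,0,0,0,0,0,1, 0,0,0,0,0,0,1, 0,0,0,0,0,0,1]'; python3 g.py 0.372 0.271 0.105; for i in 1 2 3; do python3 -m handwheel '[0,0,0,0,0,0,1]' | grep -E 'force|position'; done
```

```text
time_s: 28.9
position: [0.3728, 0.2715, 0.1048]
tool_rot: [0.243, 0.665, 0.243, -0.663]
wrist_force: [0.4, -0.4, -0.8]
finger_gap: 0.0334
time_s: 29.2
position: [0.373, 0.2717, 0.1038]
tool_rot: [0.243, 0.665, 0.243, -0.663]
wrist_force: [0.0, -0.7, -0.7]
finger_gap: 0.0334
t 29.2 p [0.373  0.2717 0.1038] jaw yaw -49.8 xdown [ 0.003  0.001 -1.   ] gap 0.0334 F [ 0.  -0.7 -0.7] q1,7 [-0.76 -1.61]
world d [-0.001  -0.0007  0.0012] tool units [-0.0016 -0.0002  0.0016] turn units [ 0.    -0.007 -0.002]
position: [0.373, 0.2717, 0.1036]
wrist_force: [-0.1, 0.6, -1.3]
position: [0.373, 0.2717, 0.1036]
wrist_force: [0.1, -0.2, 7.5]
position: [0.373, 0.2717, 0.1036]
wrist_force: [0.2, -0.3, 5.8]
```

```bash
python3 -m handwheel '[-0.001,0,0,0,0,0,0.5, 0,0,0,0,0,0,0.3, 0,0,0,0,0,0,0.1, 0,0,0,0,0,0,-0.3, 0,0,0,0,0,0,-0.6, 0,0,0,0,0,0,-0.6]'; python3 g.py;python3 pic.py side b3 150 160 260 260
```

```text
time_s: 30.1
position: [0.3729, 0.2716, 0.1037]
tool_rot: [0.243, 0.665, 0.243, -0.663]
wrist_force: [-0.0, 0.4, 0.6]
finger_gap: 0.0607
t 30.1 p [0.3729 0.2716 0.1037] jaw yaw -49.8 xdown [ 0.002  0.    -1.   ] gap 0.0607 F [-0.   0.4  0.6] q1,7 [-0.76 -1.61]
scale 5.8
```

View pics/b3.png

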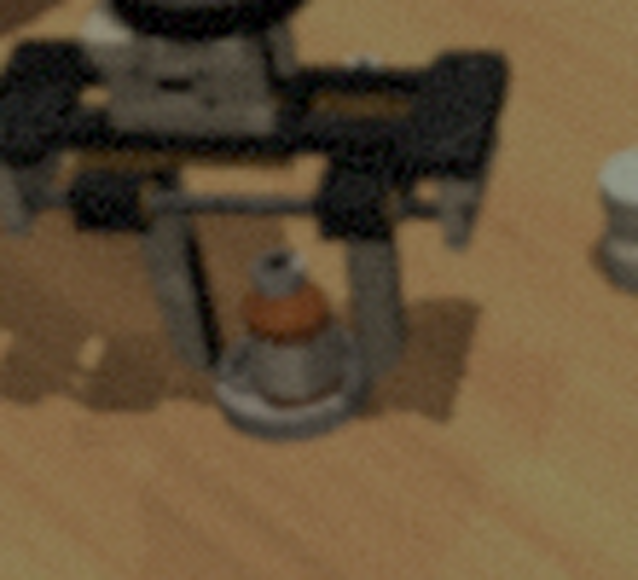

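Vial b stands in its well, about 2 mm right of centre, with the fingers clear. Next is vial a.

```bash
python3 -m handwheel '[-0.015,0,0,0,0,0,-0.6, -0.03,0,0,0,0,0,-0.6, -0.035,0,0,0,0,0,-0.8, -0.035,0,0,0,0,0,-0.8, -0.02,0,0,0,0,0,-0.8, 0,0,0,0,0,0,-0.8]'; python3 g.py 0.496 0.3805 0.19
```

```text
time_s: 30.75
position: [0.3721, 0.2709, 0.2115]
tool_rot: [0.243, 0.665, 0.242, -0.664]
wrist_force: [-0.2, 0.2, -0.3]
finger_gap: 0.0834
t 30.75 p [0.3721 0.2709 0.2115] jaw yaw -49.8 xdown [ 0.001 -0.    -1.   ] gap 0.0834 F [-0.2  0.2 -0.3] q1,7 [-0.77 -1.6 ]
world d [ 0.1239  0.1096 -0.0215] tool units [ 0.0288 -0.0052 -0.2204] turn units [ 0.    -0.002 -0.002]
```

```bash
python3 -m handwheel '[0,0,-0.02,0,0,0,-0.8, 0.003,0,-0.033,0,0,0,-0.8, 0.003,-0.001,-0.033,0,0,0,-0.8, 0.003,-0.001,-0.033,0,0,0,-0.8, 0.003,-0.001,-0.033,0,0,0,-0.8, 0.003,-0.001,-0.033,0,0,0,-0.8, 0.003,-0.001,-0.02,0,0,0,-0.8, 0,0,0,0,0,0,-0.8, 0,0,0,0,0,0,-0.8]'; python3 g.py 0.496 0.3805 0.16 -49.8
```

```text
time_s: 31.65
position: [0.4882, 0.3738, 0.1942]
tool_rot: [-0.244, -0.663, -0.242, 0.666]
wrist_force: [0.3, -0.4, 0.3]
finger_gap: 0.0835
t 31.65 p [0.4882 0.3738 0.1942] jaw yaw -49.8 xdown [-0.003 -0.004 -1.   ] gap 0.0835 F [ 0.3 -0.4  0.3] q1,7 [-0.76 -1.59]
world d [ 0.0078  0.0067 -0.0342] tool units [ 0.0455 -0.0002 -0.0139] turn units [-0.001  0.01  -0.002]
```

```bash
python3 -m handwheel '[0.02,0,-0.009,0,0.01,0,-0.8, 0.025,0,-0.005,0,0,0,-0.8, 0.01,0,0,0,0,0,-0.8, 0,0,0,0,0,0,-0.8, 0,0,0,0,0,0,-0.8]'; python3 g.py 0.496 0.3805 0.097 -49.8; python3 pic.py side a1 160 100 270 200
```

```text
time_s: 32.15
position: [0.4942, 0.3783, 0.1495]
tool_rot: [-0.243, -0.664, -0.242, 0.665]
wrist_force: [0.1, 0.6, 0.5]
finger_gap: 0.0836
t 32.15 p [0.4942 0.3783 0.1495] jaw yaw -49.8 xdown [-0.001 -0.002 -1.   ] gap 0.0836 F [0.1 0.6 0.5] q1,7 [-0.76 -1.59]
world d [ 0.0018  0.0022 -0.0525] tool units [ 0.07   -0.0007 -0.0038] turn units [-0.002  0.004 -0.003]
scale 5.8
```

View pics/a1.png

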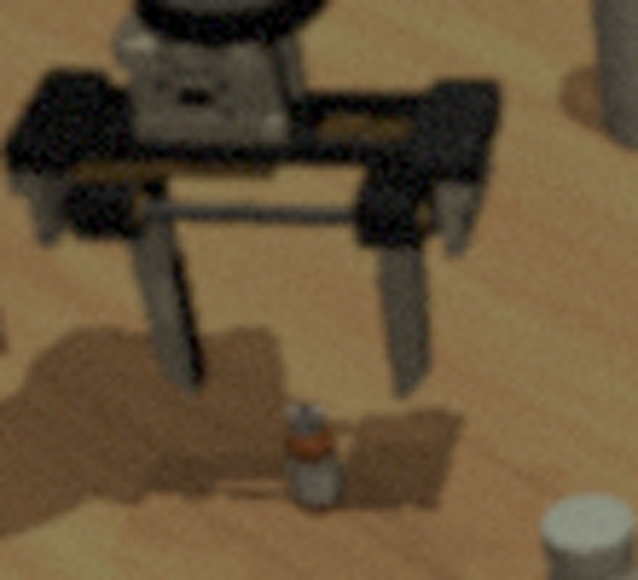

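The vial a cap (212,171) is centred between the fingers. Descending.

```bash
python3 -m handwheel '[0.025,0,-0.004,0,0.004,0,-0.8, 0.025,0,0,0,0,0,-0.8, 0.012,0,0,0,0,0,-0.8, 0,0,0,0,0,0,-0.8, 0,0,0,0,0,0,-0.8]'; python3 g.py 0.496 0.3805 0.097 -49.8
```

```text
time_s: 32.7
position: [0.4976, 0.3809, 0.1055]
tool_rot: [0.242, 0.666, 0.243, -0.662]
wrist_force: [0.1, 0.0, 0.2]
finger_gap: 0.0836
t 32.7 p [0.4976 0.3809 0.1055] jaw yaw -49.9 xdown [ 0.005  0.002 -1.   ] gap 0.0836 F [0.1 0.  0.2] q1,7 [-0.76 -1.59]
world d [-0.0016 -0.0004 -0.0085] tool units [ 0.0113 -0.001   0.0021] turn units [-0.002 -0.011 -0.003]
```

```bash
python3 -m handwheel '[0.009,-0.001,0.002,0,-0.011,0,-0.8, 0.004,0,0,0,0,0,-0.8, 0,0,0,0,0,0,-0.8, 0,0,0,0,0,0,-0.8]'; python3 g.py 0.496 0.3805 0.097 -49.8
```

```text
time_s: 33.1
position: [0.4965, 0.381, 0.0971]
tool_rot: [0.243, 0.665, 0.242, -0.663]
wrist_force: [-0.6, 0.5, 0.1]
finger_gap: 0.0839
t 33.1 p [0.4965 0.381  0.0971] jaw yaw -49.9 xdown [ 0.002  0.    -1.   ] gap 0.0839 F [-0.6  0.5  0.1] q1,7 [-0.76 -1.59]
world d [-0.0005 -0.0005 -0.0001] tool units [0.0001 0.0001 0.0009] turn units [-0.002 -0.004 -0.002]
```

```bash
python3 -m handwheel '[0,0,0,0,0,0,-0.4, 0,0,0,0,0,0,0, 0,0,0,0,0,0,0.3, 0,0,0,0,0,0,0.35, 0,0,0,0,0,0,0.4, 0,0,0,0,0,0,0.43, 0,0,0,0,0,0,0.46, 0,0,0,0,0,0,0.49, 0,0,0,0,0,0,0.52, 0,0,0,0,0,0,0.55, 0,0,0,0,0,0,0.6, 0,0,0,0,0,0,1, 0,0,0,0,0,0,1, 0,0,0,0,0,0,1, 0,0,0,0,0,0,1]'; python3 g.py 0.496 0.3805 0.097 -50;python3 pic.py side a2 160 100 270 200
```

```text
time_s: 34.6
position: [0.4967, 0.3812, 0.0976]
tool_rot: [0.243, 0.665, 0.243, -0.663]
wrist_force: [-0.4, -0.1, 1.1]
finger_gap: 0.0208
t 34.6 p [0.4967 0.3812 0.0976] jaw yaw -49.9 xdown [ 0.003  0.001 -1.   ] gap 0.0208 F [-0.4 -0.1  1.1] q1,7 [-0.76 -1.59]
world d [-0.0007 -0.0007 -0.0006] tool units [0.0008 0.0001 0.0013] turn units [ 0.005 -0.006 -0.002]
scale 5.8
```

View pics/a2.png

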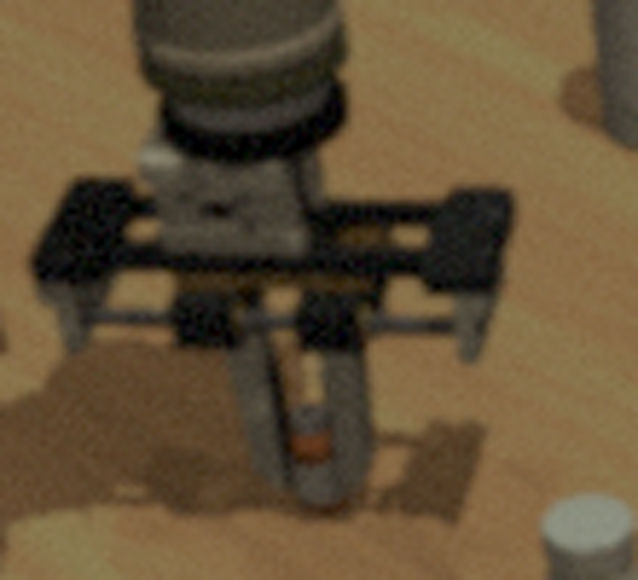

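Vial a is gripped (gap 20.8 mm for a 22 mm vial). Lifting.

```bash
python3 -m handwheel '[-0.008,0,0,0,0,0,1, -0.02,0,0,0,0,0,1, -0.03,0,0,0,0,0,1, -0.03,0,0,0,0,0,1, -0.03,0,0,0,0,0,1, -0.03,0,0,0,0,0,1, -0.015,0,0,0,0,0,1, 0,0,0,0,0,0,1, 0,0,0,0,0,0,1]'; python3 g.py 0.538 -0.398 0.22 -49.9;python3 pic.py side a3 160 60 300 190
```

```text
time_s: 35.55
position: [0.4962, 0.3806, 0.231]
tool_rot: [0.242, 0.666, 0.243, -0.662]
wrist_force: [-1.5, -0.2, -0.4]
finger_gap: 0.0211
t 35.55 p [0.4962 0.3806 0.231 ] jaw yaw -49.9 xdown [ 0.005  0.003 -1.   ] gap 0.0211 F [-1.5 -0.2 -0.4] q1,7 [-0.77 -1.59]
world d [ 0.0418 -0.7786 -0.011 ] tool units [0.0122 0.8299 0.6262] turn units [ 0.    -0.011 -0.002]
scale 4.461538461538462
```

View pics/a3.png

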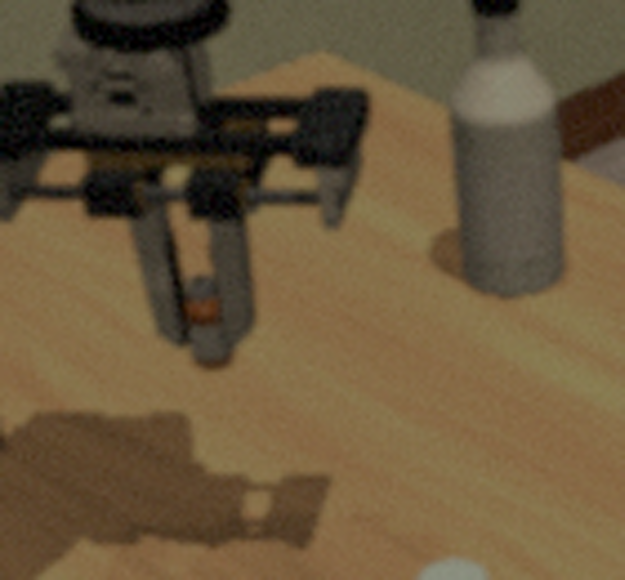

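Vial a is held upright between the pads at (206,135). Swinging over to stand a.

```bash
python3 -m handwheel '[0,0.01,0.008,0,-0.01,0,1, 0,0.02,0.015,0,0,0,1, 0,0.032,0.024,0,0,0,1, 0,0.032,0.024,0,0,0,1, 0,0.032,0.024,0,0,0,1, 0,0.032,0.024,0,0,0,1, 0,0.032,0.024,0,0,0,1, 0,0.032,0.024,0,0,0,1, 0,0.032,0.024,0,0,0,1, 0,0.032,0.024,0,0,0,1, 0,0.032,0.024,0,0,0,1, 0,0.032,0.024,0,0,0,1, 0,0.02,0.015,0,0,0,1, 0,0.01,0.008,0,0,0,1, 0,0,0,0,0,0,1]'; python3 g.py 0.538 -0.398 0.22 -49.9
```

```text
time_s: 37.1
position: [0.5047, -0.0117, 0.2221]
tool_rot: [-0.241, -0.657, -0.236, 0.675]
wrist_force: [-0.5, -1.0, -0.5]
finger_gap: 0.0209
t 37.1 p [ 0.5047 -0.0117  0.2221] jaw yaw -50.6 xdown [-0.021 -0.015 -1.   ] gap 0.0209 F [-0.5 -1.  -0.5] q1,7 [-0.1 -1. ]
world d [ 0.0333 -0.3863 -0.0021] tool units [0.0097 0.4263 0.2924] turn units [-0.025  0.052  0.004]
```

```bash
python3 -m handwheel '[0,0.015,0.01,0,0.03,0,1, 0,0.025,0.017,0,0.02,0,1, 0,0.034,0.023,0,0,0,1, 0,0.034,0.023,0,0,0,1, 0,0.034,0.023,0,0,0,1, 0,0.034,0.023,0,0,0,1, 0,0.034,0.023,0,0,0,1, 0,0.034,0.023,0,0,0,1, 0,0.034,0.023,0,0,0,1, 0,0.034,0.023,0,0,0,1, 0,0.034,0.023,0,0,0,1, 0,0.025,0.017,0,0,0,1, 0,0.015,0.01,0,0,0,1, 0,0,0,0,0,0,1, 0,0,0,0,0,0,1]'; python3 g.py 0.538 -0.398 0.17 -51
```

```text
time_s: 38.6
position: [0.5427, -0.3555, 0.215]
tool_rot: [-0.241, -0.662, -0.251, 0.664]
wrist_force: [-0.6, 0.8, 0.1]
finger_gap: 0.0212
t 38.6 p [ 0.5427 -0.3555  0.215 ] jaw yaw -49.3 xdown [-0.008  0.011 -1.   ] gap 0.0212 F [-0.6  0.8  0.1] q1,7 [ 0.53 -0.41]
world d [-0.0047 -0.0425 -0.045 ] tool units [0.0594 0.0397 0.0418] turn units [ 0.059 -0.002  0.028]
```

```bash
python3 -m handwheel '[0.01,0.015,0.016,0.02,0,0.028,1, 0.02,0.015,0.016,0.02,0,0,1, 0.02,0.008,0.008,0,0,0,1, 0.01,0,0,0,0,0,1, 0,0,0,0,0,0,1, 0,0,0,0,0,0,1]'; python3 g.py 0.538 -0.398 0.14 -50
```

```text
time_s: 39.2
position: [0.5378, -0.3959, 0.1641]
tool_rot: [0.239, 0.665, 0.241, -0.665]
wrist_force: [-0.0, 0.1, -0.6]
finger_gap: 0.0208
t 39.2 p [ 0.5378 -0.3959  0.1641] jaw yaw -50.3 xdown [-0.001  0.003 -1.   ] gap 0.0208 F [-0.   0.1 -0.6] q1,7 [ 0.58 -0.38]
world d [ 0.0002 -0.0021 -0.0241] tool units [0.0321 0.0024 0.0016] turn units [-0.011 -0.002  0.005]
```

```bash
python3 -m handwheel '[0.018,0.002,0.001,0,0,0.005,1, 0.014,0.001,0.001,0,0,0,1, 0,0,0,0,0,0,1, 0,0,0,0,0,0,1]'; python3 g.py 0.538 -0.398 0.1026 -50;python3 pic.py side a4 440 270 560 380
```

```text
time_s: 39.6
position: [0.5388, -0.3976, 0.1384]
tool_rot: [0.24, 0.666, 0.241, -0.664]
wrist_force: [-0.3, 0.5, -0.3]
finger_gap: 0.0208
t 39.6 p [ 0.5388 -0.3976  0.1384] jaw yaw -50.2 xdown [ 0.002  0.001 -1.   ] gap 0.0208 F [-0.3  0.5 -0.3] q1,7 [ 0.58 -0.38]
world d [-0.0008 -0.0004 -0.0358] tool units [ 0.0478 -0.0003  0.0012] turn units [-0.008 -0.004 -0.001]
scale 5.2727272727272725
```

View pics/a4.png

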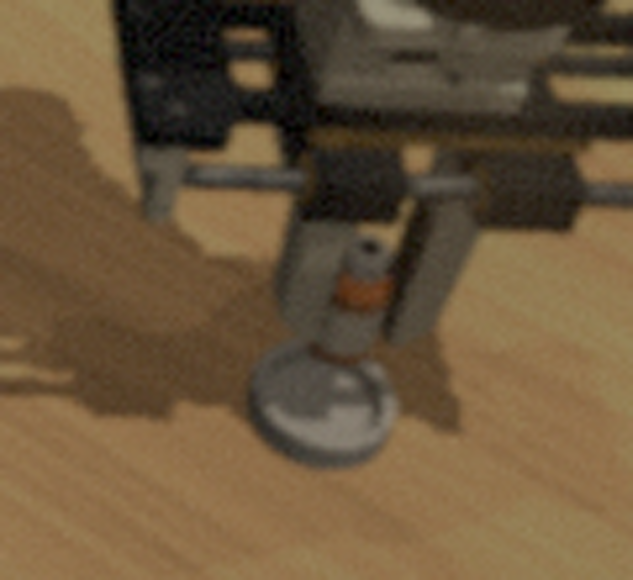

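Run:
```python
from h import *
for X in [(.5388,-.3976,.041),(.5388,-.3976,.089),(.538,-.398,.014),(.538,-.398,.005)]:
    q=proj('side',X);print(q.round(1),((q-[440,270])*5.27).round(0))
```

```text
[503.3 335.4] [334. 344.]
[509.7 317.7] [368. 252.]
[499.9 345.1] [316. 396.]
[498.8 348.2] [310. 412.]
```

The vial's cap and base pixels match the predicted positions, so it is upright and over the well within about 2 mm. Lowering.

```bash
python3 -m handwheel '[0.018,0,0.001,0,0,0,1, 0.014,0,0,0,0,0,1, 0.006,0,0,0,0,0,1, 0,0,0,0,0,0,1, 0,0,0,0,0,0,1]'; python3 g.py 0.538 -0.398 0.1026 -50
```

```text
time_s: 40.15
position: [0.5384, -0.398, 0.1076]
tool_rot: [0.241, 0.666, 0.241, -0.664]
wrist_force: [0.7, -0.1, -1.1]
finger_gap: 0.0209
t 40.15 p [ 0.5384 -0.398   0.1076] jaw yaw -50.2 xdown [ 0.002  0.001 -1.   ] gap 0.0209 F [ 0.7 -0.1 -1.1] q1,7 [ 0.58 -0.38]
world d [-0.0004 -0.     -0.005 ] tool units [ 0.0067 -0.0003  0.0005] turn units [-0.008 -0.004 -0.002]
```

```bash
python3 -m handwheel '[0.004,0,0,0,0,0,1, 0,0,0,0,0,0,1, 0,0,0,0,0,0,1]';python3 -m handwheel '[0.003,0,0,0,0,0,1, 0,0,0,0,0,0,1, 0,0,0,0,0,0,1]'; python3 g.py 0.538 -0.398 0.1026; for i in 1 2 3; do python3 -m handwheel '[0,0,0,0,0,0,1]' | grep -E 'force|position'; done
```

```text
time_s: 40.45
position: [0.5386, -0.3982, 0.1049]
tool_rot: [0.241, 0.666, 0.24, -0.664]
wrist_force: [1.3, -0.5, -0.1]
finger_gap: 0.021
time_s: 40.75
position: [0.5389, -0.3983, 0.103]
tool_rot: [0.241, 0.666, 0.24, -0.664]
wrist_force: [-0.8, 0.0, 0.3]
finger_gap: 0.0209
t 40.75 p [ 0.5389 -0.3983  0.103 ] jaw yaw -50.2 xdown [ 0.004 -0.    -1.   ] gap 0.0209 F [-0.8  0.   0.3] q1,7 [ 0.58 -0.38]
world d [-0.0009  0.0003 -0.0004] tool units [ 0.0005 -0.0011  0.0006] turn units [ 0.    -0.005 -0.005]
position: [0.5389, -0.3983, 0.103]
wrist_force: [0.7, 0.3, -0.7]
position: [0.5389, -0.3983, 0.1031]
wrist_force: [-1.4, -0.1, -0.2]
position: [0.5389, -0.3983, 0.1031]
wrist_force: [-0.1, 0.4, 0.8]
```

```bash
python3 -m handwheel '[0.003,0,0,0,0,0,1, 0,0,0,0,0,0,1, 0,0,0,0,0,0,1]'; for i in 1 2 3; do python3 -m handwheel '[0,0,0,0,0,0,1]' | grep -E 'force|position'; done; python3 pic.py side a5 460 300 540 370
```

```text
time_s: 41.35
position: [0.5393, -0.3986, 0.1033]
tool_rot: [0.242, 0.667, 0.239, -0.663]
wrist_force: [0.1, -0.1, -0.1]
finger_gap: 0.0207
position: [0.5393, -0.3986, 0.1032]
wrist_force: [0.2, -0.1, -0.0]
position: [0.5393, -0.3985, 0.1031]
wrist_force: [-0.6, 0.6, -1.0]
position: [0.5392, -0.3985, 0.1028]
wrist_force: [0.7, 0.2, -1.0]
scale 8.285714285714286
```

View pics/a5.png

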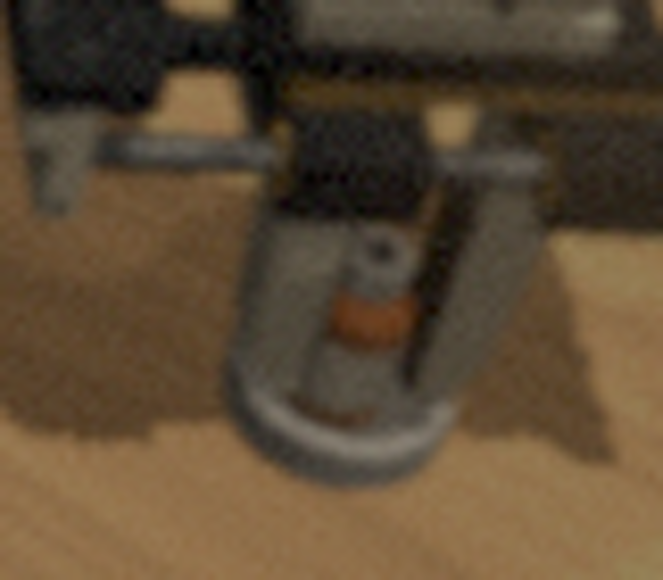

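```bash
python3 g.py 0.538 -0.398 0.1026; python3 -m handwheel '[0.004,0,0,0,-0.008,-0.008,1, 0,0,0,0,0,0,1, 0,0,0,0,0,0,1]'; for i in 1 2 3 4; do python3 -m handwheel '[0,0,0,0,0,0,1]' | grep -E 'force|position'; done;python3 g.py 0.538 -0.398 0.1026
```

```text
t 41.7 p [ 0.5392 -0.3985  0.1028] jaw yaw -50.2 xdown [ 0.005 -0.001 -1.   ] gap 0.0214 F [-0.7  1.  -0.9] q1,7 [ 0.58 -0.38]
world d [-0.0012  0.0005 -0.0002] tool units [ 0.0002 -0.0016  0.0008] turn units [ 0.    -0.006 -0.008]
time_s: 42.0
position: [0.5402, -0.3988, 0.1032]
tool_rot: [0.241, 0.665, 0.24, -0.665]
wrist_force: [0.5, -0.2, -0.8]
finger_gap: 0.0213
position: [0.5401, -0.3988, 0.1031]
wrist_force: [-0.4, -0.2, -0.0]
position: [0.5401, -0.3987, 0.1028]
wrist_force: [-0.4, -0.0, -0.8]
position: [0.5399, -0.3987, 0.1024]
wrist_force: [0.0, 0.4, -0.7]
position: [0.5399, -0.3987, 0.1022]
wrist_force: [-0.6, 0.2, 2.9]
t 42.4 p [ 0.5399 -0.3987  0.1022] jaw yaw -50.2 xdown [ 0.    -0.001 -1.   ] gap 0.0206 F [-0.6  0.2  2.9] q1,7 [ 0.58 -0.38]
world d [-0.0019  0.0007  0.0004] tool units [-0.0005 -0.0023  0.0013] turn units [-0.     0.001 -0.002]
```

```bash
for i in 1 2 3 4; do python3 -m handwheel '[0,0,0,0,0,0,1]' | grep -E 'force|position'; done
```

```text
position: [0.5399, -0.3987, 0.1023]
wrist_force: [-0.6, 0.2, 3.6]
position: [0.5399, -0.3987, 0.1023]
wrist_force: [-0.6, -0.7, 2.2]
position: [0.5399, -0.3987, 0.1023]
wrist_force: [-0.6, 0.0, 1.1]
position: [0.5399, -0.3987, 0.1023]
wrist_force: [-0.1, -0.9, 0.9]
```

Resting on the floor with light contact. Releasing.

```bash
python3 -m handwheel '[0,0,0,0,0,0,0.5, 0,0,0,0,0,0,0.45, 0,0,0,0,0,0,0.4, 0,0,0,0,0,0,0.3, 0,0,0,0,0,0,0, 0,0,0,0,0,0,-0.2, 0,0,0,0,0,0,-0.2]'; python3 g.py; python3 pic.py side a6 460 300 540 370
```

```text
time_s: 43.5
position: [0.5398, -0.3987, 0.1019]
tool_rot: [-0.241, -0.665, -0.24, 0.665]
wrist_force: [0.7, -0.4, -0.5]
finger_gap: 0.0515
t 43.5 p [ 0.5398 -0.3987  0.1019] jaw yaw -50.2 xdown [-0.    -0.001 -1.   ] gap 0.0515 F [ 0.7 -0.4 -0.5] q1,7 [ 0.58 -0.38]
scale 8.285714285714286
```

View pics/a6.png

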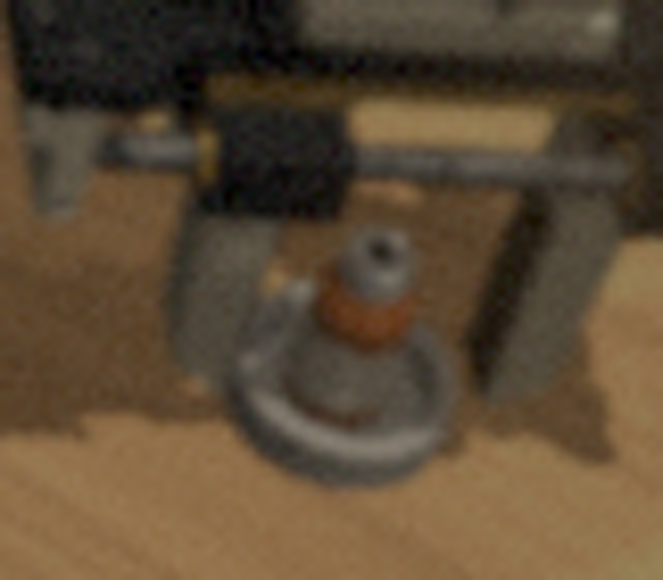

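Vial a stands in its well. Lifting straight up, then moving aside to get a clear view.

```bash
python3 -m handwheel '[-0.012,0,0,0,0,0,-0.3, -0.025,0,0,0,0,0,-0.3, -0.035,0,0,0,0,0,-0.3, -0.035,0,0,0,0,0,-0.3, -0.035,0,0,0,0,0,-0.3, -0.035,0,0,0,0,0,-0.3, -0.035,0,0,0,0,0,-0.3, 0,0,0,0,0,0,-0.3]'; python3 g.py 0.323 -0.649 0.3
```

```text
time_s: 44.35
position: [0.5395, -0.3983, 0.2708]
tool_rot: [-0.241, -0.665, -0.24, 0.665]
wrist_force: [0.0, -0.1, -0.4]
finger_gap: 0.0603
t 44.35 p [ 0.5395 -0.3983  0.2708] jaw yaw -50.2 xdown [ 0.    -0.001 -1.   ] gap 0.0603 F [ 0.  -0.1 -0.4] q1,7 [ 0.59 -0.36]
world d [-0.2165 -0.2507  0.0292] tool units [-0.0386  0.0724  0.4357] turn units [-0.     0.001 -0.002]
```

```bash
python3 -m handwheel '[-0.003,0.006,0.036,0,0,0,-1, -0.003,0.006,0.036,0,0,0,-1, -0.003,0.006,0.036,0,0,0,-1, -0.003,0.006,0.036,0,0,0,-1, -0.003,0.006,0.036,0,0,0,-1, -0.003,0.006,0.036,0,0,0,-1, -0.003,0.006,0.036,0,0,0,-1, -0.003,0.006,0.036,0,0,0,-1, -0.003,0.006,0.036,0,0,0,-1, -0.003,0.006,0.036,0,0,0,-1, -0.003,0.006,0.036,0,0,0,-1, -0.003,0.006,0.036,0,0,0,-1, 0,0,0,0,0,0,-1]'; python3 pic.py top fin 140 120 500 340;python3 pic.py side fins 160 140 540 420
python3 - <<'E'
import cv2
from station import camera
i=camera('top')['img'];cv2.imwrite('pics/ft.png',i)
def c(x,y,r=22):return cv2.resize(i[y-r:y+r,x-r:x+r],(290,290),interpolation=cv2.INTER_CUBIC)
cv2.imwrite('pics/ft4.png',cv2.vconcat([cv2.hconcat([c(474,219),c(207,279)]),cv2.hconcat([c(269,174),c(371,189)])]))
E
```

```text
time_s: 45.65
position: [0.3155, -0.6531, 0.2965]
tool_rot: [-0.24, -0.664, -0.243, 0.665]
wrist_force: [-0.1, -0.4, 0.6]
finger_gap: 0.093
scale 1.9444444444444444
scale 1.8421052631578947
```

View pics/fin.png

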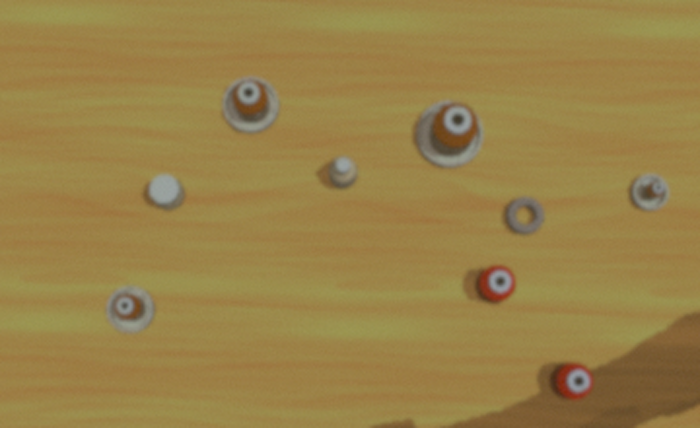

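View pics/fins.png

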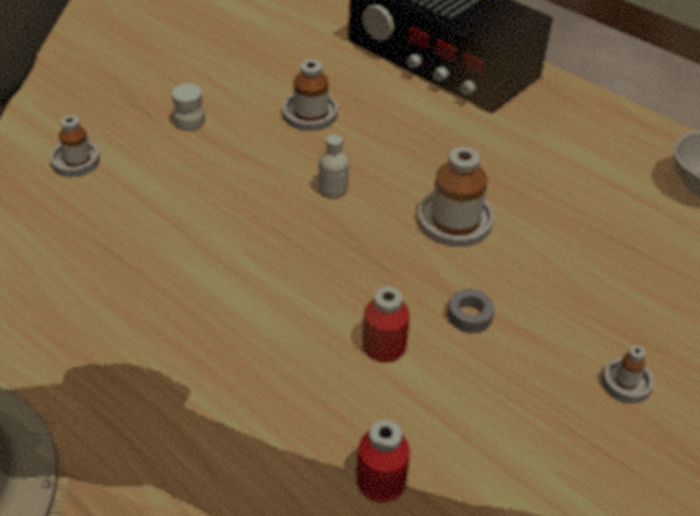

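View pics/ft4.png

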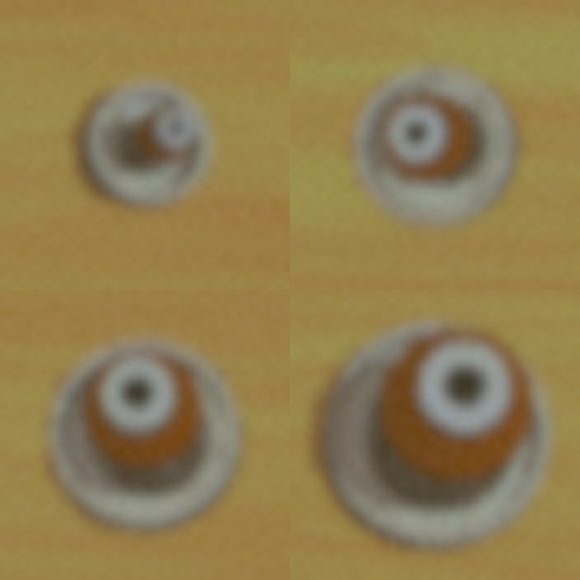

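Run:
```python
from h import *
def px(x,y,cx,cy):return (cx-22+x/6.59,cy-22+y/6.59)
D=dict(a=(px(176,127,474,219),px(149,144,474,219),.053),b=(px(126,133,207,279),px(146,146,207,279),.067),c=(px(137,102,269,174),px(145,143,269,174),.081),d=(px(173,95,371,189),px(144,145,371,189),.101))
for k,(p,s,z) in D.items():
    A=ray('top',p,z)[:2];B=ray('top',s,.014)[:2];print(k,A.round(4),B.round(4),(A-B).round(4),np.hypot(*(A-B)).round(4))
S=dict(a=((636,350),(628,380),.053),b=((69,121),(75,157),.067),c=((311,66),(310,110),.081),d=((464,156),(456,216),.101))
for k,(p,s,z) in S.items():
    f=lambda q:(q[0]/1.842+160,q[1]/1.842+140)
    A=ray('side',f(p),z)[:2];B=ray('side',f(s),.014)[:2];print(k,(A-B).round(4),np.hypot(*(A-B)).round(4))
```

```text
a [ 0.5394 -0.3995] [ 0.5391 -0.3996] [0.0003 0.    ] 0.0003
b [0.3731 0.2716] [0.3713 0.2732] [ 0.0017 -0.0017] 0.0024
c [0.6443 0.1243] [0.6443 0.1261] [-0.0001 -0.0018] 0.0018
d [ 0.611  -0.1373] [ 0.6104 -0.1349] [ 0.0006 -0.0025] 0.0026
a [0.0044 0.0037] 0.0058
b [0.0036 0.0028] 0.0045
c [0.0035 0.0018] 0.004
d [0.003  0.0026] 0.004
```

```bash
python3 -m handwheel '[0,0,0,0,0,0,-1, 0,0,0,0,0,0,-1]'|head -1; python3 -c "
from station import job_done
print(job_done())"
```

```text
time_s: 46.0
the job is handed in; nothing more can be done
None
```

All four amber vials (a–d) stand upright in the stand of their own size, and I handed the job in at about 46 s. I placed them in the order d, c, b, a, lowering each to light contact with the well floor before opening the fingers.

**Final pictures:** Worked out from the top image, the vial centres are 0.3–2.6 mm from their stand centres; from the side image they are 4–6 mm off. The two views disagree by up to about 5 mm for vial a, but every value is inside the 12 mm limit. I computed these offsets for vials seated on the well floors, and they look flat in both views. The white jar, slim bottle and red vials look unmoved, and the arm is parked clear of everything.

**Contact force:** The wrist force reading was noisy near touchdown and showed contact only late, after the tool had stopped following the last small downward steps. The highest reading was about 8.5 N. For vial a the contact signal was weak, about 3 N, so I also relied on the tool height and the pictures. job_done() gave no verdict.

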